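Change over a bench shaker and release its parking bolt

TASK

Change over the bench shaker: take the finished jars out of its tray and stand them in the white out-tray, stand every fresh jar from the bench upright in a compartment of the shaker's tray, then fold the hold-down frame fully down over them and turn both turnbuttons square across its front rail. Only then unlock the tray: lift the barrel bolt's handle out of its notch, draw the bolt fully out and drop the handle into the outer notch. Leave the other things on the bench where they are.

Things in the scene. Friction and masses are not known exactly. Their poses are not given: they have to be found in the camera images.
- jar0_mid (a point): a fresh sample jar: capped, white plastic, paper label, upright cylinder 46 mm across (cap 43 mm) and 60 mm tall, about 100 to 200 g, most of it low down, standing on the bench; this point is its centre, 30 mm above its foot; z is its upward axis. Some of the four may be absent
- jar1_mid (a point): a fresh sample jar: capped, white plastic, paper label, upright cylinder 46 mm across (cap 43 mm) and 60 mm tall, about 100 to 200 g, most of it low down, standing on the bench; this point is its centre, 30 mm above its foot; z is its upward axis. Some of the four may be absent
- jar2_mid (a point): a fresh sample jar: capped, white plastic, paper label, upright cylinder 46 mm across (cap 43 mm) and 60 mm tall, about 100 to 200 g, most of it low down, standing on the bench; this point is its centre, 30 mm above its foot; z is its upward axis. Some of the four may be absent
- jar3_mid (a point): a fresh sample jar: capped, white plastic, paper label, upright cylinder 46 mm across (cap 43 mm) and 60 mm tall, about 100 to 200 g, most of it low down, standing on the bench; this point is its centre, 30 mm above its foot; z is its upward axis. Some of the four may be absent
- done0_mid (a point): a finished jar, alike in all (46 mm across, 60 mm tall, point at its centre 30 mm above its foot, z up), that stands in a compartment of the shaker's tray at the start, left from the last run. One of the two may be absent
- done1_mid (a point): a finished jar, alike in all (46 mm across, 60 mm tall, point at its centre 30 mm above its foot, z up), that stands in a compartment of the shaker's tray at the start, left from the last run. One of the two may be absent
- out_tray_in (a point): centre of the inner floor of the out-tray, 4 mm above the bench: a white plastic tray fixed to the bench, 100 mm (its x) by 165 mm (its y), walls 4 mm thick, 22 mm high over the bench, one divider across the middle: two compartments about 92 x 76 mm, centred at y = +-40 mm from this point
- shaker: the white bench shaker, fixed: origin on the bench under the tray's centre; x points from its turnbutton side (front) to its hinge side (rear, at the robot's left), y to its left, towards the robot. Base under the tray 236 mm deep, 40 mm high; on its right (-y, away from the robot) the pod with the bolt: y = -109 to -249 mm, x within +-100 mm, 66 mm high, bolt guides to 98 mm
- tray_floor (a point): centre of the shaker's aluminium tray's floor, 58 mm above the bench, axes as the shaker's. Walls and one cross of dividers, 4 mm thick and 22 mm high, leave four 68 mm square compartments centred at x, y = +-36 mm. Turnbutton posts at x = -105, y = +-48 mm; hinge at x = +96 mm. The shot bolt holds the tray to 3 mm; unbolted it slides 18 mm along x either way with 2 N
- frame (a joint): angle of the hold-down frame about its hinge, rad: 0 = lying level, down over the jars (2.5 mm above the tops of jars that stand on the tray floor), about 2.1 = leaning back, open, at the start. The hinge is stiff: the frame stays at any angle and takes about 1 to 4 N at its front rail to move; it does not fall by itself; a turnbutton turned across too early stops it
- frame_hinge (a point): middle of the frame's hinge axis, at the tray's rear, 123.5 mm above the bench, along the shaker's y. Its x axis runs in the frame's plane from front rail to hinge, its z is the normal of the upper face. The frame, 148 mm wide, has bars 6 mm thick (+-3 mm about the hinge plane); the front rail, 16 mm wide, lies 173 mm from the axis, with a 36 mm wide finger tab in its middle that ends at 195 mm
- button_left (a joint): turn of the left steel turnbutton about its upright pivot, rad: 0 = its plate points outward along the shaker's +y, clear of the frame; 1.57 = square across the frame's front rail (points to the shaker's +x), reached by turning clockwise seen from above; stops at -0.25 and 1.65; stays where left, turns with about 0.04 N m
- button_left_rib (a point): centre of the thumb rib of the left (+y) turnbutton, on its pivot, 143 mm above the bench: an upright fin 9 mm thick, 30 mm long and 18 mm high (9 mm above and below this point), along the plate; the plate under it is 16 mm wide, 5 mm thick and reaches 36 mm from the pivot to its tip, 10 mm the other way
- button_right (a joint): turn of the right steel turnbutton about its upright pivot, rad: 0 = its plate points outward along the shaker's -y, clear of the frame; 1.57 = square across the frame's front rail (points to the shaker's +x), reached by turning counter-clockwise seen from above; stops at -0.25 and 1.65; stays where left, turns with about 0.04 N m
- button_right_rib (a point): centre of the thumb rib of the right (-y) turnbutton, on its pivot, 143 mm above the bench: an upright fin 9 mm thick, 30 mm long and 18 mm high (9 mm above and below this point), along the plate; the plate under it is 16 mm wide, 5 mm thick and reaches 36 mm from the pivot to its tip, 10 mm the other way
- bolt (a joint): travel of the barrel bolt's 12 mm rod, m: 0 = shot home into the keeper on the tray (tray locked), 0.036 = fully drawn, towards the shaker's -y; takes about 3 N; a notch at either end of the travel holds the handle, and the bolt with it, while the handle is down
- handle (a joint): lift of the bolt's handle about the rod, rad: 0 = down in a notch, pointing to the shaker's -x and 8 degrees upward; from 0.65 on it is clear of the notch plate and the bolt slides; stops at 1.4. Let go, it drops by its weight; between the notches it comes to rest on the plate at about 0.6
- knob (a point): centre of the black ball knob (18 mm across) at the handle's end, 46 mm from the rod's axis, which runs along the shaker's y at 88 mm above the bench, 20 mm behind the shaker's origin in x. With the handle down the knob is 94 mm above the bench and 28 mm above the pod's top
- reagent_bottle: bystander, to be left alone: amber glass bottle with black cap, 60 mm across, 115 mm tall; origin at its foot
- beaker: bystander, to be left alone: glass beaker, 60 mm across, 65 mm tall; origin at its foot
- weight: bystander, to be left alone: small brass weight, 22 mm across, 28 mm tall, among the jars; origin at its foot
- petri_dish: bystander, to be left alone: clear petri dish, 86 mm across, 14 mm tall; origin at its foot
- spatula: bystander, to be left alone: steel lab spatula, a rod 150 mm long with flat ends, lying; origin at its foot
- powder_tub: bystander, to be left alone: white tub with a blue lid, 72 mm across, 75 mm tall; origin at its foot
Things that resemble listed ones, but are neither listed nor needed, are in the scene too. Leave any pink or purple look-alike of the part that bears jar1_mid alone.

How it is judged:
By the outcome, as a careful person would: the job done as asked, in the order asked, and still so for the second after the job is handed in, with the robot touching nothing.
Of jar0, jar1, jar2, jar3 only 2 to 4 are there at a start; the rules pass over those that are not, and their reading is None.
Of done0, done1 only 1 to 2 are there at a start; the rules pass over those that are not, and their reading is None.
At some moment in a run one of jar0, jar1, jar2, jar3, done0, done1 may be knocked a few centimetres aside while the robot is not near it.
It also fails if it takes over 210 s, if anything falls off the work surface, if the arm or the gripper's body presses on something with over 40 N, if the wrist force passes 120 N, or if a joint passes its speed limit or range.

ROBOT

A 6-joint arm with a two-finger parallel gripper is mounted at the origin on the work surface. World frame = base frame: x ahead of the robot, y to its left, z up, the work surface at z = 0. Lengths are in m, angles in degrees, forces in N, time in s.
With the tool pointing down it reaches from about 0.4 to 0.825 m from the base axis. Payload 7 kg.
Tool frame: the origin (TCP) lies at the very end of the fingers, on their centre line; the grasp point (between the pads) lies 19 mm behind it (ctrl.grip_point_offset is the distance from the TCP to the grasp point, in m); x points along the fingers, z is the direction in which the jaws open and shut, and the axes are right-handed (so a half turn about x gives the same grasp; the last joint's range is limited). The gripper opens to 88 mm and grips with 3 to 60 N. Pads are 19 mm wide; open, the fingers measure 130 mm over their backs; the gripper's body (78 mm by 193 mm) begins 47 mm behind the grasp point.
Start: joints at [80.621, 20.546, 0.682, 0, -70.136, -16.507], TCP at [0.295, 0.607, 0.227] pointing down, gripper open.
Joint ranges: [-176.03, 176.03], [-82.01, 121.73], [-58.28, 71.71], [-173.87, 95.51], [-174.79, -0.11], [-173.66, 173.66]. Speed limits (degrees/s): [136.94, 136.94, 172.46, 180, 180, 180].

INTERFACE

Orientations are given as [roll, pitch, yaw] about the fixed x, y, z axes, in that order (R = Rz(yaw) Ry(pitch) Rx(roll)).
In Python, from plant import get_obs, snapshot, calibration, close_job, ctrl gives the robot as it stands.
- The arm moves only by the tool move_arm, never from a script. Its argument "commands" is a list that holds one entry, the list of rows, each a list of 4 numbers: the shift along the tool's x, y, z in cm, then the turn about the tool's x in rad. In form: [[[dx, dy, dz, spin], ...]]. A call has 1 to 8 rows; each row shifts and turns the commanded pose from where the row before left it, along the tool's axes as they then stand; what a row does not reach is not made up. A row lasts 1/10 s, in which the tool goes at most 50 mm and 8.59 degrees, less where a joint would pass 70% of its speed; a pose out of reach is approached as far as the arm can. A call with a gripper value outside its range is refused whole. "jaw" is the finger opening in cm, from 0 to 8.76, set as the call begins (left out, the last holds). The fingers move at their own pace and stop on an object; the grip force is fixed at half the most. Time passes only in rows, so rows that do not move let the fingers close. It gives the time, the measured TCP pose, the force and the opening at its end, in the units of the state.
- get_obs(): the state, without advancing time (a new reading comes with each control period).
- snapshot(name): name is "scene" or "top" or "wrist"; returns (picture, depth): 384x512x3 uint8, red, green, blue; 384x512 float32, m along the optical axis (not along the pixel's ray), 0 where there is no reading.
- calibration(name): a dict with "mtx" (3x3 intrinsics, pixels), "T" (4x4, takes a point from camera to world coordinates); the wrist camera has in their place "tool_from_camera" (4x4, takes a point from camera to tool coordinates, whose origin is the TCP and whose axes are the tool frame's). Camera axes: x right, y up, looking along -z (the intrinsics and any distortion apply to the point x, -y, -z); pixel columns grow to the right and rows downward; lengths in m; the calibration is good to about 2 mm. The wrist camera is an equidistant fisheye: a pixel r from the principal point sees the ray r / f radians off the axis. A picture is of the moment at which its call begins: read the wrist's pose just before it. calibration takes no time and is no camera call.
- close_job(): hands the job in, once; it reports no verdict.
The state is a dict: "clock": time; "joint_pos": joint angles; "qvel": joint speeds; "tau": joint torques, N m; "tool_pos": TCP position; "orientation": TCP orientation; "force": force on the tool from outside, world axes, zero at the start; "moment": the same for the moment, N m; "opening": finger opening in m.
Only numpy, scipy, OpenCV 4.12 (cv2) and the standard library are available. Lean on these libraries where they do the work, as an engineer would, in place of code of your own. Each camera call takes 0.05 s, during which the arm holds its last target. There are 200 camera calls.

## Working session

There is one attempt and no reset: what is moved stays moved. The work goes in short steps, Python scripts to look and compute and a tool call to move; the robot and the scene stay as the last step left them, time stands still between calls to the robot, and variables do not carry over. Pictures are saved under pics/ and viewed, about 12 in all and at most 16, crops included, and the job is handed in when it is done.

Besides the shell and the picture viewer there is one more tool, called as name(argument=value, ...) on one line, values as JSON. move_arm: Moves the arm, as the interface text tells. Its arguments: {"type":"object","properties":{"commands":{"type":"array"},"jaw":{"type":"number"}},"required":["commands"]}

```bash
ls; mkdir -p pics; python3 - <<'E'
from plant import *
import cv2,numpy as np
print(get_obs())
for n in("scene","top"):
    p,d=snapshot(n); c=calibration(n); print(n,c)
    cv2.imwrite(f"pics/{n}0.png",p[:,:,::-1]); np.save(f"{n}0d.npy",d)
print(calibration("wrist"))
E
```

```text
pics
{'clock': 0.0, 'joint_pos': array([ 8.06215151e+01,  2.05906528e+01,  6.35893333e-01, -2.18585296e-02,
       -7.01344626e+01, -1.65066496e+01]), 'qvel': array([ 0.02842779,  0.06257744,  0.02287786,  0.02051564,  0.00720078,
       -0.03855191]), 'tau': array([-3.78531222e-04, -5.82727754e+01,  2.93042189e+01,  6.99670002e+00,
        6.75269999e-03, -1.68083188e-04]), 'tool_pos': array([0.29449048, 0.60685166, 0.22564214]), 'orientation': array([   3.53875798,   89.90844141, -112.35382031]), 'force': array([-0.03350278,  0.1581321 , -0.16031107]), 'moment': array([-0.04274121,  0.010217  , -0.00626628]), 'opening': 0.08797027381792998}
scene {'mtx': array([[423.42253278,   0.        , 258.48377543],
       [  0.        , 423.42253278, 185.49128652],
       [  0.        ,   0.        ,   1.        ]]), 'T': array([[-0.12091645, -0.64469152,  0.75481922,  1.35435763],
       [ 0.99262191, -0.0854188 ,  0.08605444,  0.07300486],
       [ 0.00899719,  0.75965549,  0.65026347,  0.86144518],
       [ 0.        ,  0.        ,  0.        ,  1.        ]])}
top {'mtx': array([[414.54690
[... 213 characters left out ...]
0.99982383,  0.01311459,  0.01342802, -0.01580597],
       [ 0.01444939,  0.08117266,  0.99659531,  1.20072087],
       [ 0.        ,  0.        ,  0.        ,  1.        ]])}
{'mtx': array([[297.31863964,   0.        , 254.34052436],
       [  0.        , 297.31863964, 190.96207381],
       [  0.        ,   0.        ,   1.        ]]), 'tool_from_camera': array([[ 3.87291997e-04,  2.65173759e-01, -9.64200564e-01,
        -1.57213862e-01],
       [ 4.60467498e-04,  9.64200487e-01,  2.65173923e-01,
         7.02334829e-02],
       [ 9.99999819e-01, -5.46682760e-04,  2.51323235e-04,
         1.22648124e-03],
       [ 0.00000000e+00,  0.00000000e+00,  0.00000000e+00,
         1.00000000e+00]])}
```

View pics/top0.png

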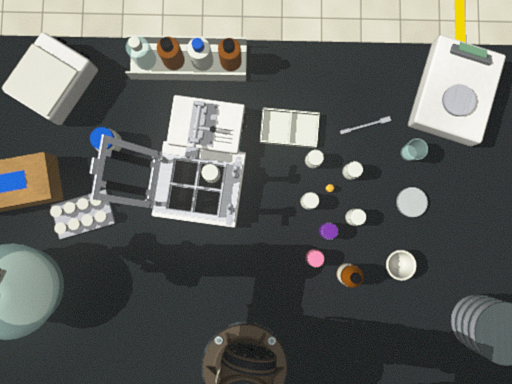

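View pics/scene0.png

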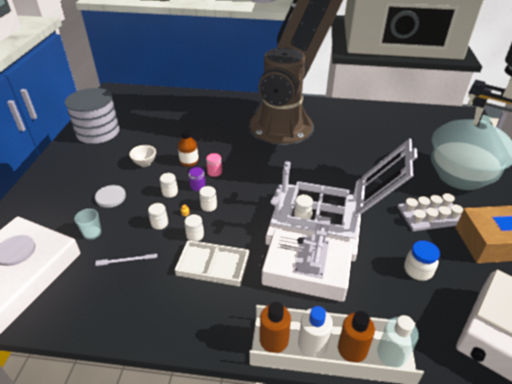

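```bash
cat > h.py <<'E'
from plant import *
import cv2,numpy as np
def ray(n,uv,z):
    "pixels of scene/top onto plane z"
    c=calibration(n);K=c["mtx"];T=c["T"];uv=np.atleast_2d(np.float64(uv))
    d=np.c_[(uv[:,0]-K[0,2])/K[0,0],-(uv[:,1]-K[1,2])/K[1,1],-np.ones(len(uv))]@T[:3,:3].T
    return T[:3,3]+d*((z-T[2,3])/d[:,2])[:,None]
def cloud(n,depth):
    c=calibration(n);K=c["mtx"];T=c["T"];v,u=np.indices(depth.shape)
    P=np.dstack([(u-K[0,2])/K[0,0]*depth,-(v-K[1,2])/K[1,1]*depth,-depth])
    return P@T[:3,:3].T+T[:3,3]
def proj(n,P):
    c=calibration(n);K=c["mtx"];T=c["T"];q=(np.atleast_2d(P)-T[:3,3])@T[:3,:3]
    return np.c_[K[0,2]+K[0,0]*q[:,0]/-q[:,2],K[1,2]-K[1,1]*q[:,1]/-q[:,2]]
E
python3 - <<'E'
from h import *
a=cv2.imread("pics/top0.png");d=np.load("top0d.npy");P=cloud("top",d)
cv2.imwrite("pics/topcrop.png",cv2.resize(a[88:232,80:250],None,fx=4,fy=4,interpolation=cv2.INTER_CUBIC))
# jars: tops at height ~60mm
H=P[...,2]
m=((H>.05)&(H<.07)).astype(np.uint8); m[:, :255]=0; m[:140]=0; m[290:]=0
n,l,s,c=cv2.connectedComponentsWithStats(m)
for i in range(1,n):
    if s[i,4]>60:
        q=P[l==i]; print(c[i],s[i,2:],q.mean(0).round(4),ray("top",c[i],.06)[0].round(4),a[l==i].mean(0).round())
# tray jar
m=((H>.105)&(H<.13)).astype(np.uint8)
n,l,s,c=cv2.connectedComponentsWithStats(m)
for i in range(1,n):
    if s[i,4]>15: q=P[l==i]; print("t",c[i],s[i],q.mean(0).round(4))
# pod top / base
for lo,hi in((.055,.075),(.03,.05)):
    m=((H>lo)&(H<hi)).astype(np.uint8);m[:,:140]=0;m[:,255:]=0;m[:90]=0
    n,l,s,c=cv2.connectedComponentsWithStats(m)
    for i in range(1,n):
        if s[i,4]>300: print(lo,s[i],c[i],np.median(H[l==i]))
E
```

```text
[417.35416667 149.18055556] [ 23  20 144] [ 0.6125 -0.4755  0.0601] [ 0.6125 -0.4756  0.06  ] [144. 151. 127.]
[315.4742268  157.55670103] [ 16  16 194] [ 0.5849 -0.1899  0.0592] [ 0.5847 -0.1898  0.06  ] [220. 231. 230.]
[354.64179104 169.41293532] [ 16  16 201] [ 0.5531 -0.2992  0.0594] [ 0.553 -0.299  0.06 ] [219. 231. 229.]
[310.86934673 200.44221106] [ 17  16 199] [ 0.465  -0.1773  0.0589] [ 0.4649 -0.1771  0.06  ] [222. 233. 231.]
[357.88349515 216.91262136] [ 17  17 206] [ 0.4212 -0.3073  0.059 ] [ 0.4211 -0.307   0.06  ] [221. 232. 230.]
[329.73631841 231.        ] [ 16  17 201] [ 0.3815 -0.2294  0.059 ] [ 0.3815 -0.2292  0.06  ] [173.  70. 132.]
[316.00487805 258.65853659] [ 17  17 205] [ 0.3058 -0.1916  0.0589] [ 0.3059 -0.1914  0.06  ] [179. 148. 240.]
t [138.05726872  48.53744493] [126  36  23  23 227] [0.8675 0.2989 0.1097]
t [168.5952381   49.04285714] [157  37  23  22 210] [0.8676 0.2166 0.1096]
t [198.88479263  49.98617512] [188  38  22  21 217] [0.8665 0.1347 0.1095]
t [229.04739336  49.93838863] [218  38  23  22 211] [0.8682 0.053  0.1093]
t [191.82191781 151.5890411 ] [185 147  14  11  73] [0.5883 0.1473 0.1066]
t [156.90857143 179.44      ] [150 152  15  57 175] [0.5107 0.2333 0.1249]
t [210.04910714 172.43303571] [202 164  17  18 224] [0.5318 0.0966 0.1169]
t [ 41.43320611 284.00954198] [  0 244  59  96 524] [0.2401 0.5173 0.1241]
t [356.02061856 278.2371134 ] [351 273  11  11  97] [ 0.261  -0.2873  0.1137]
t [478.53097345 321.41150442] [470 301  34  53 226] [ 0.1545 -0.6035  0.1152]
t [217.79166667 374.33333333] [216 367   5  17  24] [0.0203 0.0655 0.1233]
0.055 [ 167   96   78   58 3114] [206.69075145 124.3953115 ] 0.0658275302361202
0.055 [ 153  153   89   70 2988] [193.80220884 190.28480589] 0.05803148291517657
0.055 [197 162  28  28 312] [210.11858974 178.04166667] 0.0584005593248379
0.03 [152 149  94  79 901] [211.82796892 187.51498335] 0.039026535854865374
```

View pics/topcrop.png

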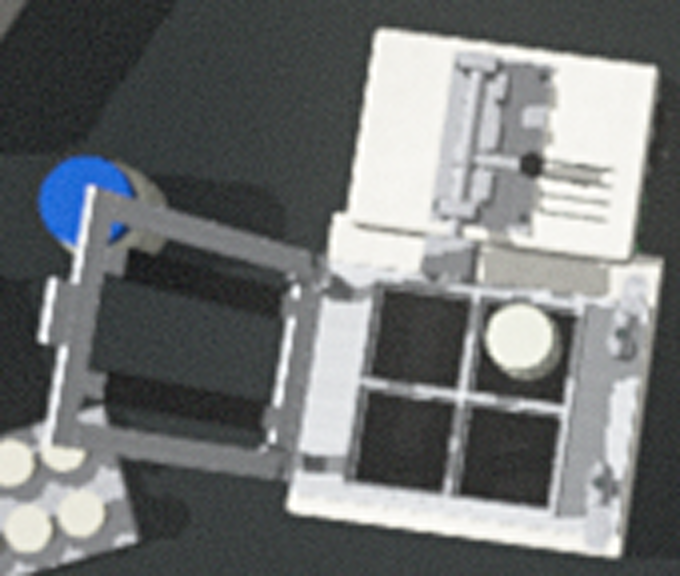

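```bash
python3 - <<'E'
from h import *
from scipy.spatial.transform import Rotation as R
a=cv2.imread("pics/top0.png");d=np.load("top0d.npy");P=cloud("top",d);H=P[...,2]
m=((H>.060)&(H<.072)).astype(np.uint8);m[:,:160]=0;m[:,248:]=0;m[:90]=0;m[156:]=0
n,l,s,c=cv2.connectedComponentsWithStats(m);i=1+s[1:,4].argmax()
q=P[l==i][:,:2].astype(np.float32);r=cv2.minAreaRect(q);b=cv2.boxPoints(r);print("pod",r,b.round(4))
# cross centre: crop pixel(468,393)/4 + offset at z=.08
cr=ray("top",[80+466/4-.4,88+396/4-.4],.080)[0];print("cross",cr)
kn=ray("top",[80+530/4-.4,88+163/4-.4],.098)[0];print("knob",kn)
bl=ray("top",[[80+602/4-.4,88+484/4-.4],[80+627/4-.4,88+335/4-.4]],.150);print("buttons",bl)
# direction: long edge of pod
e=sorted([b[1]-b[0],b[2]-b[1]],key=np.linalg.norm)[1];e=e*np.sign(e[1]);yaw=np.arctan2(e[1],e[0]);print("yaw",np.degrees(yaw))
X=np.array([np.cos(yaw),np.sin(yaw)]);Y=np.array([-X[1],X[0]])
print("lens",[np.linalg.norm(b[1]-b[0]),np.linalg.norm(b[2]-b[1])])
o=np.array(r[0])+.179*Y;print("origin from pod",o)
for nm,p in(("cross",cr),("knob",kn),("bl",bl[0]),("br",bl[1]),("donetop",ray("top",[210.05,172.43],.118)[0])):
    v=p[:2]-o;print(nm,v@X,v@Y)
E
```

```text
pod ((0.673998236656189, 0.11703459173440933), (0.19971075654029846, 0.14040616154670715), 83.00880432128906) [[0.5922 0.0265]
 [0.7315 0.0094]
 [0.7558 0.2076]
 [0.6165 0.2247]]
cross [0.49728429 0.13728671 0.08      ]
knob [0.65401366 0.09555532 0.098     ]
buttons [[0.4361615  0.04047015 0.15      ]
 [0.53136977 0.02619953 0.15      ]]
yaw 83.00879
lens [np.float32(0.14040615), np.float32(0.19971077)]
origin from pod [0.49632913 0.13882194]
cross -0.0014075623371028198 -0.001134919461297846
knob -0.023752031868434102 -0.16177841283842218
bl -0.1049439621939732 0.04774918051698245
br -0.10752000405333682 -0.048488176099153145
donetop -0.037760150582225066 -0.040253063257005145
```

```bash
cat >> h.py <<'E'
from scipy.spatial.transform import Rotation as Rn
O=np.array([.4965,.1385]);YAW=np.radians(83.0)
SX=np.array([np.cos(YAW),np.sin(YAW)]);SY=np.array([-SX[1],SX[0]])
def W(x,y): return O+x*SX+y*SY      # shaker -> world
def S(p): v=np.asarray(p)[:2]-O; return np.array([v@SX,v@SY])
def Rt(): return Rn.from_euler("xyz",get_obs()["orientation"],degrees=True).as_matrix()
def go(p,z,frm=None,R=None):
    "shift in tool axes (cm) to world xy p, height z"
    R=Rt() if R is None else R
    t=get_obs()["tool_pos"] if frm is None else np.r_[frm]
    return (R.T@(np.r_[p[:2],z]-t)*100).round(2)
E
python3 - <<'E'
from h import *
a=cv2.imread("pics/top0.png");d=np.load("top0d.npy");P=cloud("top",d);H=P[...,2]
cv2.imwrite("pics/bench.png",cv2.resize(a[95:290,250:440],None,fx=3,fy=3,interpolation=cv2.INTER_CUBIC))
m=((H>.017)&(H<.03)).astype(np.uint8);m[:,:255]=0;m[:,325:]=0;m[:100]=0;m[150:]=0
m=cv2.morphologyEx(m,cv2.MORPH_CLOSE,np.ones((3,3)))
q=P[m>0][:,:2].astype(np.float32);r=cv2.minAreaRect(q);print("out",r,cv2.boxPoints(r).round(4))
R=Rt();print(R.round(3))
ang=np.degrees(np.arctan2(R[1,2],R[0,2]));print("jaw angle",ang)
w=ray("top",[330,188],.028);print("weight",w)
for z in (.1,.15,.2,.25,.3):print(go([.5,.1],.2)) if z==.1 else 0
E
```

```text
out ((0.5593973994255066, -0.11188743263483047), (0.16501149535179138, 0.3417273163795471), 85.35154724121094) [[ 0.3824 -0.1803]
 [ 0.723  -0.208 ]
 [ 0.7364 -0.0435]
 [ 0.3958 -0.0158]]
[[-0.001  0.9   -0.437]
 [-0.001 -0.437 -0.9  ]
 [-1.     0.     0.002]]
jaw angle -115.89153287473714
weight [[ 0.50305822 -0.23616422  0.028     ]]
[ 2.63 40.62 36.62]
```

View pics/bench.png

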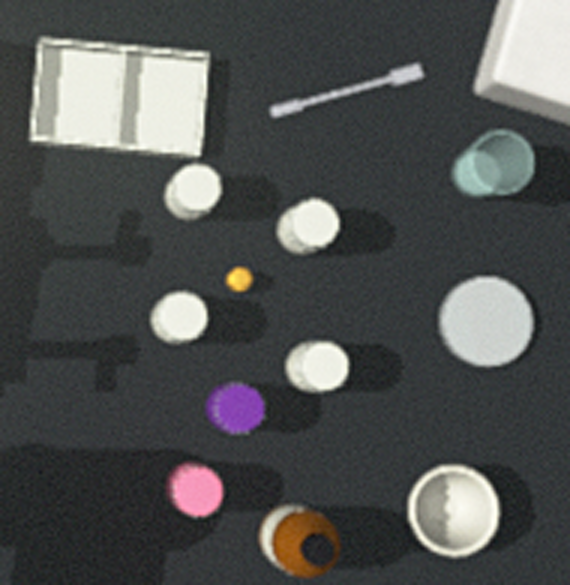

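```bash
python3 - <<'E'
from h import *
c=np.array([[38,38],[209,50],[200,155],[31,140]])/3+[250,95]-.33
p=ray("top",c,.022)[:,:2];print(p.round(4));o=p.mean(0);l=(p[1]-p[0]+p[2]-p[3])/2;print("sides",np.linalg.norm(p[1]-p[0]),np.linalg.norm(p[2]-p[1]),"centre",o)
u=l/np.linalg.norm(l);print("compartments",o+.04*u,o-.04*u, "dirs",u)
R=Rt();
print("spin needed to -7 / 173 deg:",)
for t in(-7,173):
    s=-(t-(-115.89)); s=(s+180)%360-180; print(t,s,np.radians(s), "j6 now",get_obs()["joint_pos"][5])
# above done jar, at shaker
for t in (-7,173):
    c,s=np.cos(np.radians(t)),np.sin(np.radians(t)); print(t)
dn=ray("top",[210.05,172.43],.118)[0];print(dn)
print("to above done:",go(dn,.2256), "via hinge clear")
E
```

```text
[[ 0.736  -0.041 ]
 [ 0.7268 -0.2067]
 [ 0.6237 -0.198 ]
 [ 0.6359 -0.0354]]
sides 0.1659847669530409 0.10341488941753484 centre [ 0.68060628 -0.12027721]
compartments [ 0.67800946 -0.16019282] [ 0.68320311 -0.08036159] dirs [-0.06492055 -0.99789044]
spin needed to -7 / 173 deg:
-7 -108.89 -1.9004890224966255 j6 now -16.50541230806958
173 71.11000000000001 1.241103631093168 j6 now -16.50541230806958
-7
173
[0.53168685 0.09644306 0.118     ]
to above done: [ 0.07 43.62 35.56] via hinge clear
```

move_arm(commands=[[[-4,0,0,0],[-4,0,0,0],[-4,0,0,0.138],[0,0,0,0.138],[0,0,0,0.138],[0,0,0,0.138],[0,0,0,0.138],[0,0,0,0.138]]])

```text
clock: 0.9
tool_pos: [0.2946, 0.6071, 0.346]
orientation: [51.8, 89.9, -111.9]
force: [0.3, 0.1, -1.2]
opening: 0.088
```

move_arm(commands=[[[0,0,0,0.138],[0,0,0,0.138],[0,0,0,0.137],[0,0,0,0]]], jaw=7)

```text
clock: 1.3
tool_pos: [0.2946, 0.6071, 0.346]
orientation: [75.3, 89.9, -111.8]
force: [-1.3, -0.1, -0.5]
opening: 0.0702
```

```bash
python3 - <<'E'
from h import *
R=Rt();print(R.round(4),np.degrees(np.arctan2(R[1,2],R[0,2])),get_obs()["tool_pos"],get_obs()["joint_pos"])
dn=W(-.038,-.040);print(dn,go(dn,.2))
E
```

```text
[[-3.000e-04 -1.238e-01 -9.923e-01]
 [-9.000e-04 -9.923e-01  1.238e-01]
 [-1.000e+00  9.000e-04  2.000e-04]] 172.8900372604471 [0.29461933 0.60710283 0.34601226] [ 8.06191535e+01  1.80218276e+01  1.22288685e+01 -1.15951886e-02
 -8.42593944e+01 -8.77279450e+01]
[0.53157081 0.09590847] [ 14.64  47.78 -29.84]
```

move_arm(commands=[[[0,3.98,-2.49,0],[0,3.98,-2.49,0],[0,3.98,-2.49,0],[0,3.98,-2.49,0],[0,3.98,-2.49,0],[0,3.98,-2.49,0]]])

```text
clock: 1.9
tool_pos: [0.4142, 0.3502, 0.3466]
orientation: [-95.6, 90.0, 77.7]
force: [0.7, 0.5, -0.4]
opening: 0.0701
```

move_arm(commands=[[[0,3.98,-2.49,0],[0,3.98,-2.49,0],[0,3.98,-2.49,0],[0,3.98,-2.49,0],[0,3.98,-2.49,0],[0,4,-2.4,0],[0,0,0,0]]])

```text
clock: 2.6
tool_pos: [0.5334, 0.0924, 0.3463]
orientation: [71.0, 89.9, -116.0]
force: [-0.4, 0.2, -0.2]
opening: 0.0703
```

```bash
python3 - <<'E'
from h import *
o=get_obs();print(o["tool_pos"],S(o["tool_pos"]),go(W(-.038,-.040),.086),o["joint_pos"].round(1))
for n in("wrist",):
    p,d=snapshot(n);cv2.imwrite(f"pics/w1.png",p[:,:,::-1])
E
```

```text
[0.53337337 0.09235015 0.34625044] [-0.04131213 -0.04222277] [26.02 -0.36  0.21] [ 30.6   4.7  -4.6   0.  -80.8 -37.6]
```

View pics/w1.png

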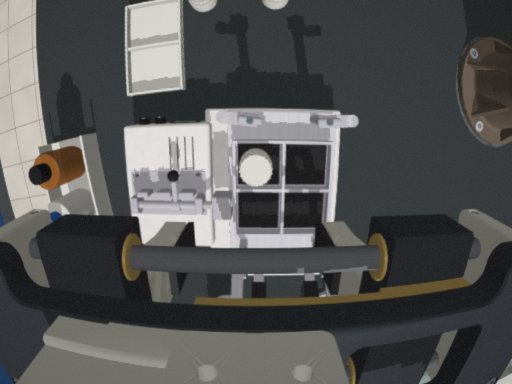

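```bash
cat >> h.py <<'E'
def wray(uv,z):
    "wrist fisheye pixels onto plane z"
    c=calibration("wrist");K=c["mtx"];o=get_obs();R=Rt();M=c["tool_from_camera"]
    uv=np.atleast_2d(np.float64(uv));x=(uv[:,0]-K[0,2])/K[0,0];y=(uv[:,1]-K[1,2])/K[1,1]
    th=np.hypot(x,y);k=np.sin(th)/np.maximum(th,1e-9)
    d=np.c_[x*k,-y*k,-np.cos(th)]@(R@M[:3,:3]).T;t=R@M[:3,3]+o["tool_pos"]
    return t+d*((z-t[2])/d[:,2])[:,None]
E
python3 - <<'E'
from h import *
for nm,uv,z in(("jar",(257,164),.118),("cross",(284,189),.08),("bl",(335,121),.152),("br",(250,121),.152),("knob",(173,175),.098)):
    p=wray(uv,z)[0];print(nm,p.round(4),S(p).round(4))
E
```

```text
jar [0.5273 0.0919 0.118 ] [-0.0426 -0.0362]
cross [0.4925 0.1406 0.08  ] [0.0016 0.0042]
bl [0.4274 0.044  0.152 ] [-0.1022  0.0571]
br [0.5288 0.0337 0.152 ] [-0.1001 -0.0449]
knob [0.6484 0.0957 0.098 ] [-0.024  -0.1559]
```

move_arm(commands=[[[4,-0.3,0.3,0],[4,0,0,0],[4,0,0,0],[4,0,0,0],[4,0,0,0],[3,0,0,0],[2,0,0,0],[1,0,0,0]]])

```text
clock: 3.45
tool_pos: [0.5283, 0.1005, 0.0846]
orientation: [32.3, 89.8, -154.5]
force: [-0.1, 0.1, 0.7]
opening: 0.07
```

```bash
python3 - <<'E'
from h import *
p,d=snapshot("wrist");cv2.imwrite(f"pics/w2.png",p[:,:,::-1])
o=get_obs();print(o["tool_pos"],S(o["tool_pos"]),o["force"])
E
```

```text
[0.52817247 0.10035922 0.08402561] [-0.03399658 -0.03608458] [ 0.11243218 -0.71750108 -0.86685352]
```

View pics/w2.png

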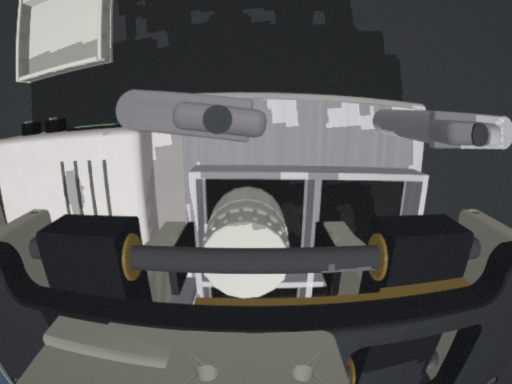

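move_arm(commands=[[[0,0,0,0],[0,0,0,0],[0,0,0,0],[0,0,0,0],[0,0,0,0]]], jaw=3.5)

```text
clock: 4.0
tool_pos: [0.5306, 0.1006, 0.0878]
orientation: [-147.8, 89.8, 25.3]
force: [0.2, 0.8, 6.4]
opening: 0.0454
```

move_arm(commands=[[[-2,0,0,0],[-3,0,0,0],[-4,0,0,0],[-3.5,0,0,0]]])

```text
clock: 4.4
tool_pos: [0.5291, 0.0998, 0.213]
orientation: [20.7, 90.0, -166.3]
force: [0.2, -0.5, -1.5]
opening: 0.0451
```

```bash
python3 - <<'E'
from h import *
o=get_obs();print(o["tool_pos"],S(o["tool_pos"]),o["opening"],go([.6825,-.0803],.2))
E
```

```text
[0.52910781 0.09979428 0.21303025] [-0.03444332 -0.03708179] 0.04512253564860807 [  1.3   16.01 -17.42]
```

move_arm(commands=[[[0,2.67,-2.9,0],[0,2.67,-2.9,0],[0,2.67,-2.9,0],[0,2.67,-2.9,0],[0,2.67,-2.9,0],[0,2.67,-2.9,0],[0,0,0,0]]])

```text
clock: 5.1
tool_pos: [0.6842, -0.0838, 0.2097]
orientation: [27.3, 89.9, -159.9]
force: [-1.2, 0.1, -2.2]
opening: 0.0451
```

move_arm(commands=[[[3.5,0,0,0],[4,0,0,0],[4,0,0,0],[3,0,0,0],[1.5,0,0,0],[0,0,0,0]]])

```text
clock: 5.7
tool_pos: [0.681, -0.0801, 0.0491]
orientation: [11.4, 89.7, -175.6]
force: [-0.1, -0.3, -0.8]
opening: 0.0452
```

```bash
python3 - <<'E'
from h import *
o=get_obs();print(o["tool_pos"],o["force"],o["opening"],go([.6825,-.0803],.034))
p,d=snapshot("top");cv2.imwrite("pics/t1.png",p[:,:,::-1])
E
```

```text
[ 0.68102233 -0.08010953  0.04910953] [-0.12052333 -0.30460322 -0.82327177] 0.04517891699015361 [ 1.51 -0.   -0.16]
```

move_arm(commands=[[[0.8,0,0,0],[0.4,0,0,0],[0.2,0,0,0],[0.1,0,0,0],[0,0,0,0]]])

```text
clock: 6.25
tool_pos: [0.6829, -0.0801, 0.0368]
orientation: [-166.7, 90.0, 6.3]
force: [0.1, 0.0, -1.2]
opening: 0.0451
```

move_arm(commands=[[[0,0,0,0],[0,0,0,0],[0,0,0,0],[0,0,0,0],[-1,0,0,0],[-3,0,0,0],[-4,0,0,0],[-4,0,0,0]]], jaw=7)

```text
clock: 7.05
tool_pos: [0.6826, -0.0802, 0.1584]
orientation: [40.0, 90.0, -147.0]
force: [1.6, 0.3, -0.7]
opening: 0.0699
```

```bash
cat >> h.py <<'E'
def jars(pic,name="top"):
    "top camera: blobs by height"
    p,d=snapshot("top");cv2.imwrite(f"pics/{pic}.png",p[:,:,::-1]);P=cloud("top",d);H=P[...,2];out=[]
    for lo,hi in((.05,.07),(.11,.125)):
        m=((H>lo)&(H<hi)).astype(np.uint8);m[:140]=0 if lo<.06 and 0 else m[:140]
        m[:,:165]=0;m[:,400:]=0;m[:90]=0;m[300:]=0
        n,l,s,c=cv2.connectedComponentsWithStats(m)
        for i in range(1,n):
            if 60<s[i,4]<320 and max(s[i,2:4])<30:
                w=ray("top",c[i],.06 if lo<.06 else .118)[0]
                print(c[i].round(1),s[i,2:],w.round(4),"S",S(w).round(4),p[l==i].mean(0).round())
E
python3 - <<'E'
from h import *
o=get_obs();print(o["tool_pos"],o["force"],o["opening"]);jars("t2")
for q in([.585,-.190],[.465,-.177]):print(go(q,.15))
E
```

```text
[ 0.68256915 -0.0802236   0.15841763] [ 1.64219559  0.30437275 -0.67605895] 0.06991527658948578
[215.8 141.3] [ 6 22 72] [0.6264 0.0882 0.06  ] S [-0.0341 -0.1351] [211. 211. 205.]
[315.4 157.6] [ 16  16 195] [ 0.5846 -0.1895  0.06  ] S [-0.3148 -0.1274] [237. 238. 227.]
[354.7 169.4] [ 16  16 198] [ 0.553  -0.2993  0.06  ] S [-0.4276 -0.1095] [236. 237. 227.]
[310.9 200.4] [ 17  16 198] [ 0.4649 -0.1771  0.06  ] S [-0.3171 -0.0071] [237. 239. 229.]
[357.8 216.9] [ 17  17 207] [ 0.421  -0.3069  0.06  ] S [-0.4513  0.0206] [236. 238. 228.]
[329.8 231.1] [ 16  17 202] [ 0.3813 -0.2293  0.06  ] S [-0.3791  0.0695] [139.  74. 181.]
[316.  258.7] [ 17  17 206] [ 0.3058 -0.1913  0.06  ] S [-0.3506  0.1491] [244. 156. 188.]
[356.2 278.6] [11 10 89] [ 0.2607 -0.2865  0.118 ] S [-0.4506  0.1823] [44. 41. 41.]
[ 1.62 12.08  8.76]
[ 1.49 12.23 20.83]
```

move_arm(commands=[[[0,4,2.9,0],[0,4,2.9,0],[0,4,2.9,0],[4,0,0,0],[4,0,0,0],[3,0,0,0],[1.5,0,0,0],[0,0,0,0]]])

```text
clock: 7.9
tool_pos: [0.5803, -0.1886, 0.0296]
orientation: [3.9, 89.8, 176.9]
force: [-0.2, 0.2, 0.0]
opening: 0.0701
```

```bash
python3 - <<'E'
from h import *
o=get_obs();print(o["tool_pos"],o["force"],go([.5848,-.1895],.03))
p,d=snapshot("wrist");cv2.imwrite(f"pics/w3.png",p[:,:,::-1])
E
```

```text
[ 0.58029982 -0.18861275  0.02961102] [-0.17572044  0.17154137  0.01498549] [-0.04  0.03 -0.46]
```

move_arm(commands=[[[0,0,-0.3,0],[0,0,0,0],[0,0,0,0],[0,0,0,0],[0,0,0,0],[0,0,0,0]]], jaw=3.5)

```text
clock: 8.55
tool_pos: [0.5855, -0.189, 0.0325]
orientation: [179.6, 89.9, -7.4]
force: [-0.5, 1.9, 6.1]
opening: 0.045
```

move_arm(commands=[[[-2,0,0,0],[-4,0,0,0],[-4,0,0,0],[-4,0,0,0],[-4,0,0,0],[0,0,0,0]]])

```text
clock: 9.15
tool_pos: [0.5876, -0.1896, 0.2179]
orientation: [177.1, 89.4, -9.8]
force: [0.1, -0.8, -2.2]
opening: 0.0451
```

```bash
python3 - <<'E'
from h import *
o=get_obs();print(o["tool_pos"],o["force"],o["opening"],go(W(.036,-.040),.21))
E
```

```text
[ 0.58761241 -0.18962998  0.21794815] [ 0.0951515  -0.80750699 -2.21789015] 0.045098402127130836 [  0.69 -35.07   9.02]
```

move_arm(commands=[[[0,-3.9,1,0],[0,-3.9,1,0],[0,-3.9,1,0],[0,-3.9,1,0],[0,-3.9,1,0],[0,-3.9,1,0],[0,-3.9,1,0],[0,-3.9,1,0]]])

```text
clock: 9.95
tool_pos: [0.5424, 0.1318, 0.2109]
orientation: [16.7, 89.9, -170.3]
force: [0.3, 0.4, -2.3]
opening: 0.0448
```

move_arm(commands=[[[0,-3.9,1,0],[2,0,0,0],[3,0,0,0],[3,0,0,0],[1.5,0,0,0],[1,0,0,0],[0,0,0,0]]])

```text
clock: 10.65
tool_pos: [0.5373, 0.1698, 0.1049]
orientation: [38.6, 89.8, -148.4]
force: [0.8, 0.2, -1.9]
opening: 0.0454
```

```bash
python3 - <<'E'
from h import *
o=get_obs();print(o["tool_pos"],S(o["tool_pos"]),o["force"],o["opening"],go(W(.036,-.040),.091))
p,d=snapshot("wrist");cv2.imwrite(f"pics/w4.png",p[:,:,::-1])
E
```

```text
[0.53727928 0.16976838 0.10492831] [ 0.03600506 -0.03666466] [ 0.83569651  0.21519362 -1.85198319] 0.045430422428442446 [ 1.39 -0.   -0.34]
```

View pics/w4.png

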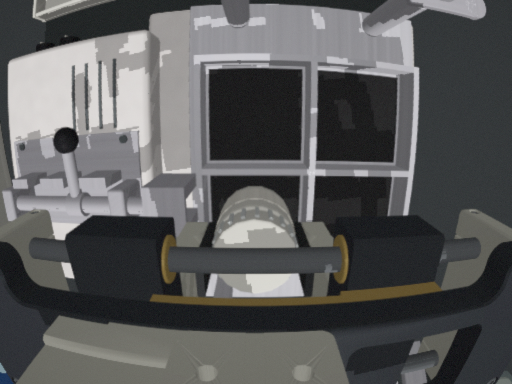

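move_arm(commands=[[[0.6,0,-0.1,0],[0.4,0,0,0],[0.2,0,0,0],[0.1,0,0,0],[0.1,0,0,0],[0,0,0,0]]])

```text
clock: 11.3
tool_pos: [0.5388, 0.1703, 0.093]
orientation: [-42.0, 90.0, 131.0]
force: [-5.3, 1.0, 1.7]
opening: 0.0451
```

move_arm(commands=[[[0,0,0,0],[0,0,0,0],[0,0,0,0],[0,0,0,0],[-1,0,0,0],[-3,0,0,0],[-4,0,0,0],[-4,0,0,0]]], jaw=6)

```text
clock: 12.1
tool_pos: [0.5397, 0.1703, 0.2147]
orientation: [-162.1, 89.9, 11.0]
force: [1.7, 0.7, -1.3]
opening: 0.0603
```

```bash
python3 - <<'E'
from h import *
o=get_obs();print(o["tool_pos"],o["force"],o["opening"]);jars("t3")
E
```

```text
[0.53969726 0.1702578  0.21469374] [ 1.7281733   0.72402351 -1.2550525 ] 0.06030850725263793
[277.5 122.9] [ 16  17 202] [ 0.6812 -0.0832  0.06  ] S [-0.1976 -0.2104] [230. 231. 221.]
[192.5 173. ] [ 16  26 170] [0.5366 0.1507 0.06  ] S [ 0.017  -0.0383] [80. 81. 80.]
[354.7 169.4] [ 16  16 198] [ 0.5531 -0.2993  0.06  ] S [-0.4276 -0.1095] [165. 167. 155.]
[310.9 200.4] [ 17  16 199] [ 0.4649 -0.1771  0.06  ] S [-0.3171 -0.0071] [226. 227. 216.]
[357.8 217. ] [ 17  17 208] [ 0.4208 -0.3068  0.06  ] S [-0.4512  0.0208] [165. 167. 155.]
[329.8 231.2] [ 16  17 201] [ 0.3811 -0.2295  0.06  ] S [-0.3793  0.0697] [ 95.  54. 122.]
[316.  258.7] [ 17  17 203] [ 0.3058 -0.1915  0.06  ] S [-0.3508  0.1491] [243. 153. 186.]
[186.6 169.9] [ 11  17 125] [0.5376 0.158  0.118 ] S [ 0.0244 -0.0384] [195. 197. 186.]
[356.3 278.5] [11 11 87] [ 0.2609 -0.2869  0.118 ] S [-0.4509  0.182 ] [43. 40. 40.]
```

move_arm(commands=[[[0,4,0.4,0],[0,4,0.4,0],[0,4,0.4,0],[0,4,0.4,0],[0,4,0.4,0],[0,4,0.4,0],[0,4,0.4,0],[0,4,0.4,0]]], jaw=7)

```text
clock: 12.95
tool_pos: [0.4687, -0.1451, 0.2136]
orientation: [-176.9, 89.8, -3.8]
force: [0.2, 0.1, 0.2]
opening: 0.0701
```

move_arm(commands=[[[0,3.3,0,0],[3.5,0,0,0],[4,0,0,0],[3,0,0,0],[0,0,0,0],[0,0,0,0]]])

```text
clock: 13.55
tool_pos: [0.4653, -0.1765, 0.1085]
orientation: [138.4, 89.9, -48.5]
force: [0.1, -0.4, 1.0]
opening: 0.0699
```

```bash
python3 - <<'E'
from h import *
jars("t4")
for i in range(3):
    o=get_obs();print(o["tool_pos"],go([.4649,-.1771],.03))
    snapshot("wrist")
E
```

```text
[277.5 122.8] [ 16  17 198] [ 0.6814 -0.0832  0.06  ] S [-0.1975 -0.2105] [229. 230. 220.]
[181.5 173.2] [ 24  27 229] [0.5356 0.1813 0.06  ] S [ 0.0472 -0.0336] [91. 92. 89.]
[358.  218.4] [ 17  14 166] [ 0.417  -0.3074  0.06  ] S [-0.4523  0.0246] [166. 168. 156.]
[334.4 231.2] [ 6 16 66] [ 0.3812 -0.242   0.06  ] S [-0.3917  0.068 ] [127.  67. 166.]
[316.  258.7] [ 17  17 204] [ 0.3058 -0.1913  0.06  ] S [-0.3506  0.1491] [242. 151. 183.]
[183.8 170.1] [ 17  17 215] [0.537  0.1653 0.118 ] S [ 0.0315 -0.0369] [202. 204. 192.]
[356.2 278.5] [11 10 88] [ 0.2608 -0.2868  0.118 ] S [-0.4508  0.1821] [43. 40. 39.]
[ 0.46599313 -0.17648839  0.10931373] [7.93 0.07 0.12]
[ 0.46620058 -0.17637875  0.10959582] [7.96 0.09 0.15]
[ 0.46610503 -0.17627595  0.10958612] [7.96 0.1  0.14]
```

move_arm(commands=[[[4,0.1,0.1,0],[3,0,0,0],[0.9,0,0,0],[0,0,0,0],[0,0,0,0]]])

```text
clock: 14.25
tool_pos: [0.4646, -0.1772, 0.0299]
orientation: [177.2, 89.9, -9.8]
force: [-0.5, 0.7, 0.8]
opening: 0.07
```

move_arm(commands=[[[0,0,0,0],[0,0,0,0],[0,0,0,0],[0,0,0,0],[0,0,0,0],[-2,0,0,0],[-4,0,0,0],[-4,0,0,0]]], jaw=3.5)

```text
clock: 15.05
tool_pos: [0.4622, -0.1771, 0.1289]
orientation: [4.9, 89.8, 177.9]
force: [1.1, 0.6, -1.0]
opening: 0.0453
```

move_arm(commands=[[[-4,0,0,0],[-4,0,0,0],[0,-3.9,0.5,0],[0,-3.9,0.5,0],[0,-3.9,0.5,0],[0,-3.9,0.5,0],[0,-3.9,0.5,0]]])

```text
clock: 15.75
tool_pos: [0.4615, 0.0208, 0.2084]
orientation: [-6.1, 90.0, 166.9]
force: [0.5, 0.9, -1.3]
opening: 0.0455
```

move_arm(commands=[[[0,-3.9,0.5,0],[0,-3.9,0.5,0],[0,-3.9,0.5,0],[0,-3.9,0.5,0],[0,0,0,0]]])

```text
clock: 16.25
tool_pos: [0.4614, 0.1803, 0.2081]
orientation: [-30.1, 90.0, 143.1]
force: [0.5, -0.5, -2.1]
opening: 0.0451
```

```bash
python3 - <<'E'
from h import *
for i in range(2):
    o=get_obs();print(o["tool_pos"],S(o["tool_pos"]),o["opening"],go(W(.036,.040),.105)); snapshot("wrist")
E
```

```text
[0.46135975 0.18029646 0.20814007] [0.0372024  0.03997203] 0.04510871079732771 [10.31  0.12  0.  ]
[0.46092848 0.17851236 0.20793559] [0.03537903 0.04018266] 0.04511601658458772 [10.29 -0.07 -0.03]
```

move_arm(commands=[[[4,0,0.1,0],[3.5,0,0,0],[2.5,0,0,0],[1,0,0,0],[0.4,0,0,0],[0.2,0,0,0],[0,0,0,0]]])

```text
clock: 17.05
tool_pos: [0.4611, 0.1771, 0.0935]
orientation: [-135.1, 89.9, 37.9]
force: [-0.5, 0.3, -1.9]
opening: 0.0452
```

```bash
python3 - <<'E'
from h import *
for i in range(2):
    o=get_obs();print(o["tool_pos"],S(o["tool_pos"]),o["force"]); snapshot("wrist")
E
```

```text
[0.4610668  0.17709745 0.09346749] [0.03399153 0.03987293] [-0.47361529  0.30795041 -1.88609897]
[0.46109241 0.17723783 0.09362658] [0.03413398 0.03986462] [ 0.38934822  0.15277446 -0.68279179]
```

move_arm(commands=[[[0.2,0,0,0],[0.1,0,0,0],[0,0,0,0]]])

```text
clock: 17.45
tool_pos: [0.4604, 0.1769, 0.0896]
orientation: [-108.0, 90.0, 65.0]
force: [0.5, -0.3, -0.7]
opening: 0.045
```

move_arm(commands=[[[0,0,0,0],[0,0,0,0],[0,0,0,0],[-1,0,0,0],[-3,0,0,0],[-4,0,0,0],[-4,0,0,0],[0,0,0,0]]], jaw=5.5)

```text
clock: 18.25
tool_pos: [0.4632, 0.1785, 0.2162]
orientation: [-140.6, 89.4, 32.5]
force: [-0.9, 0.2, -0.8]
opening: 0.0553
```

move_arm(commands=[[[0,3.85,-1.25,0],[0,3.85,-1.25,0],[0,3.85,-1.25,0],[0,3.85,-1.25,0],[0,3.85,-1.25,0],[0,3.85,-1.25,0],[0,3.85,-1.25,0],[0,3.85,-1.25,0]]], jaw=7)

```text
clock: 19.05
tool_pos: [0.5223, -0.1427, 0.2103]
orientation: [-173.5, 90.0, -0.5]
force: [0.3, 1.2, 1.0]
opening: 0.07
```

```bash
python3 - <<'E'
from h import *
o=get_obs();print(o["tool_pos"],o["force"]);jars("t5");print(go([.5531,-.2993],.11))
E
```

```text
[ 0.52230478 -0.14273808  0.21033721] [0.25213158 1.15928978 1.00477957]
[357.  172.4] [13 12 88] [ 0.5446 -0.3054  0.06  ] S [-0.4347 -0.1019] [227. 228. 217.]
[172.  199.7] [ 11  23 108] [0.4622 0.2051 0.06  ] S [0.0619 0.0422] [95. 95. 94.]
[357.8 217. ] [ 17  17 206] [ 0.421  -0.3069  0.06  ] S [-0.4513  0.0207] [235. 237. 226.]
[329.9 231.2] [ 16  17 200] [ 0.3811 -0.2296  0.06  ] S [-0.3794  0.0697] [138.  73. 180.]
[316.  258.7] [ 17  17 206] [ 0.3058 -0.1913  0.06  ] S [-0.3506  0.149 ] [244. 155. 187.]
[175.  199.6] [ 8 17 91] [0.4591 0.1862 0.118 ] S [0.0428 0.0429] [196. 197. 184.]
[356.2 278.4] [11 11 90] [ 0.261  -0.2865  0.118 ] S [-0.4506  0.1819] [44. 41. 40.]
[10.02 14.74 -4.86]
```

move_arm(commands=[[[0,3.69,-1.21,0],[0,3.69,-1.21,0],[0,3.69,-1.22,0],[0,3.69,-1.22,0],[4,0,0,0],[4,0,0,0],[3,0,0,0],[0,0,0,0]]])

```text
clock: 19.9
tool_pos: [0.5495, -0.2927, 0.0954]
orientation: [-10.0, 89.5, 163.0]
force: [-0.6, -0.6, 0.5]
opening: 0.0698
```

```bash
python3 - <<'E'
from h import *
for i in range(3):
    o=get_obs();print(o["tool_pos"],go([.5531,-.2993],.03))
    p,d=snapshot("wrist")
cv2.imwrite("pics/w5.png",p[:,:,::-1])
E
```

```text
[ 0.54945518 -0.29266769  0.09544864] [ 6.54  0.62 -0.5 ]
[ 0.55129871 -0.29327072  0.09839044] [ 6.84  0.58 -0.28]
[ 0.5528392  -0.29366997  0.10038314] [ 7.04  0.55 -0.1 ]
```

View pics/w5.png

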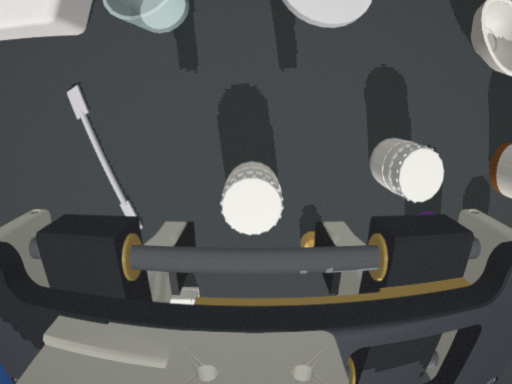

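move_arm(commands=[[[3,0.5,-0.1,0],[3,0,0,0],[1,0,0,0],[0,0,0,0],[0,0,0,0]]])

```text
clock: 20.55
tool_pos: [0.5543, -0.2988, 0.0316]
orientation: [164.4, 89.9, -22.5]
force: [0.9, -0.5, 0.5]
opening: 0.0704
```

move_arm(commands=[[[0,0,0,0],[0,0,0,0],[0,0,0,0],[0,0,0,0],[0,0,0,0],[-2,0,0,0],[-4,0,0,0],[-4,0,0,0]]], jaw=3.5)

```text
clock: 21.35
tool_pos: [0.5518, -0.2982, 0.1295]
orientation: [-7.0, 89.8, 166.0]
force: [0.9, -0.5, -1.9]
opening: 0.0451
```

move_arm(commands=[[[-4,0,0,0],[-4,0,0,0],[0,-3.9,0.7,0],[0,-3.9,0.7,0],[0,-3.9,0.7,0],[0,-3.9,0.7,0],[0,-3.9,0.7,0]]])

```text
clock: 22.05
tool_pos: [0.5411, -0.0993, 0.2092]
orientation: [-6.5, 90.0, 166.5]
force: [0.4, 1.0, -1.2]
opening: 0.0453
```

move_arm(commands=[[[0,-3.9,0.7,0],[0,-3.9,0.7,0],[0,-3.9,0.7,0],[0,-3.9,0.7,0],[0,-3.9,0.7,0],[0,0,0,0]]])

```text
clock: 22.65
tool_pos: [0.5305, 0.1008, 0.2092]
orientation: [-52.1, 90.0, 121.1]
force: [-0.3, -0.3, -0.8]
opening: 0.0454
```

```bash
python3 - <<'E'
from h import *
for i in range(3):
    o=get_obs();print(o["tool_pos"],S(o["tool_pos"]),o["opening"],go(W(-.036,-.040),.092)); snapshot("wrist")
E
```

```text
[0.53049506 0.10078321 0.20917368] [-0.0332927  -0.03833819] 0.04536702801143027 [11.72  0.28 -0.17]
[0.53032863 0.09912039 0.20908775] [-0.03496341 -0.03837564] 0.045119058318953825 [11.71  0.1  -0.17]
[0.53031925 0.09792879 0.20907057] [-0.03614727 -0.03851155] 0.04480902760489822 [11.71 -0.02 -0.16]
```

move_arm(commands=[[[4,0,-0.1,0],[3.5,0,0,0],[2.5,0,0,0],[1,0,0,0],[0.5,0,0,0],[0.3,0,0,0],[0.1,0,0,0],[0,0,0,0]]])

```text
clock: 23.6
tool_pos: [0.5324, 0.0972, 0.0915]
orientation: [-146.9, 89.9, 26.1]
force: [-0.3, -0.4, -0.8]
opening: 0.045
```

move_arm(commands=[[[0,0,0,0],[0,0,0,0],[0,0,0,0],[-1,0,0,0],[-3,0,0,0],[-4,0,0,0],[-4,0,0,0],[0,0,0,0]]], jaw=6)

```text
clock: 24.4
tool_pos: [0.535, 0.098, 0.2175]
orientation: [-153.4, 89.4, 19.7]
force: [-0.2, -0.0, 0.0]
opening: 0.0601
```

move_arm(commands=[[[0,3.77,0.55,0],[0,3.77,0.55,0],[0,3.77,0.55,0],[0,3.77,0.55,0],[0,3.77,0.55,0],[0,3.77,0.55,0],[0,3.77,0.55,0],[0,0,0,0]]], jaw=7)

```text
clock: 25.2
tool_pos: [0.4602, -0.1632, 0.2112]
orientation: [137.1, 90.0, -50.1]
force: [-0.2, 0.8, -0.4]
opening: 0.0703
```

```bash
python3 - <<'E'
from h import *
jars("t6")
for i in range(3):
    o=get_obs();print(o["tool_pos"],go([.4210,-.3069],.11)); snapshot("wrist")
E
```

```text
[277.5 122.8] [ 16  17 201] [ 0.6815 -0.0831  0.06  ] S [-0.1974 -0.2106] [230. 231. 220.]
[170.4 201. ] [ 6 25 70] [0.4583 0.2095 0.06  ] S [0.0658 0.0465] [103. 103. 102.]
[358.6 219.7] [ 17  11 121] [ 0.4136 -0.3089  0.06  ] S [-0.4542  0.0278] [230. 232. 221.]
[315.9 258.7] [ 17  17 204] [ 0.3057 -0.1912  0.06  ] S [-0.3505  0.1492] [242. 152. 184.]
[356.3 278.5] [11 11 83] [ 0.2609 -0.2869  0.118 ] S [-0.451  0.182] [43. 40. 39.]
[ 0.46088308 -0.16197818  0.2112091 ] [10.12 14.88  2.15]
[ 0.46135473 -0.16101278  0.21114718] [10.11 14.98  2.21]
[ 0.46166018 -0.16037165  0.21103932] [10.1  15.04  2.25]
```

move_arm(commands=[[[0,3.76,0.55,0],[0,3.76,0.55,0],[0,3.76,0.56,0],[0,3.76,0.57,0],[4,0,0,0],[4,0,0,0],[2,0,0,0],[0,0,0,0]]])

```text
clock: 26.2
tool_pos: [0.4197, -0.3053, 0.1078]
orientation: [-12.4, 89.7, 160.7]
force: [-0.1, -0.4, 0.3]
opening: 0.0699
```

```bash
python3 - <<'E'
from h import *
for i in range(3):
    o=get_obs();print(o["tool_pos"],go([.4210,-.3069],.03)); p,d=snapshot("wrist")
p=p[:,:,0]; m=(p>190).astype(np.uint8); n,l,s,c=cv2.connectedComponentsWithStats(m)
for i in range(1,n):
    if s[i,4]>600: print(s[i],c[i],wray(c[i],.06))
E
```

```text
[ 0.41971065 -0.30534789  0.10776721] [ 7.78  0.15 -0.19]
[ 0.42105882 -0.30597788  0.10982573] [ 7.98  0.09 -0.03]
[ 0.42205332 -0.30642118  0.11116667] [8.12 0.06 0.1 ]
[ 136    0   92   59 4432] [179.70216606  25.06723827] [[ 0.45763054 -0.44883107  0.06      ]]
[ 352    0   87   87 3515] [391.4972973   30.03755334] [[ 0.30260749 -0.43271825  0.06      ]]
[ 226  181   59   53 2405] [254.79168399 206.85405405] [[ 0.42064611 -0.30877147  0.06      ]]
```

move_arm(commands=[[[4,0.1,0,0],[3,0,0,0],[1,0,0,0],[0,0,0,0],[0,0,0,0]]])

```text
clock: 26.85
tool_pos: [0.4224, -0.3082, 0.0322]
orientation: [161.2, 89.9, -25.8]
force: [-0.3, 0.1, 0.7]
opening: 0.0701
```

move_arm(commands=[[[0,0,0,0],[0,0,0,0],[0,0,0,0],[0,0,0,0],[0,0,0,0],[-2,0,0,0],[-4,0,0,0],[-4,0,0,0]]], jaw=3.5)

```text
clock: 27.65
tool_pos: [0.42, -0.3075, 0.1309]
orientation: [-10.5, 89.8, 162.5]
force: [1.6, -0.3, -1.2]
opening: 0.0452
```

move_arm(commands=[[[-4,0,0,0],[-4,0,0,0],[0,-3.77,0.18,0],[0,-3.77,0.18,0],[0,-3.77,0.18,0],[0,-3.77,0.18,0],[0,-3.77,0.18,0],[0,-3.77,0.18,0]]])

```text
clock: 28.45
tool_pos: [0.4373, -0.0806, 0.2104]
orientation: [-35.6, 90.0, 137.4]
force: [2.0, 0.2, -0.8]
opening: 0.0453
```

move_arm(commands=[[[0,-3.77,0.18,0],[0,-3.77,0.18,0],[0,-3.77,0.18,0],[0,-3.77,0.18,0],[0,-3.77,0.2,0],[0,0,0,0],[0,0,0,0]]])

```text
clock: 29.15
tool_pos: [0.4511, 0.1068, 0.2101]
orientation: [33.4, 89.9, -153.5]
force: [-0.5, -0.2, -1.6]
opening: 0.0452
```

```bash
python3 - <<'E'
from h import *
for i in range(3):
    o=get_obs();print(o["tool_pos"],S(o["tool_pos"]),o["opening"],go(W(-.036,.041),.092)); snapshot("wrist")
E
```

```text
[0.451109   0.10675716 0.21008892] [-0.037038    0.04118418] 0.045189928088224515 [11.81 -0.11 -0.03]
[0.45110314 0.10602911 0.21017088] [-0.03776134  0.04110127] 0.044693866977127926 [11.82 -0.18 -0.02]
[0.45117295 0.10560111 0.21024408] [-0.03817765  0.04097982] 0.04508701578621713 [ 1.182e+01 -2.200e-01 -1.000e-02]
```

move_arm(commands=[[[4,-0.1,0,0],[3.5,0,0,0],[2.5,0,0,0],[1,0,0,0],[0.6,0,0,0],[0.3,0,0,0],[0.1,0,0,0],[0,0,0,0]]])

```text
clock: 30.1
tool_pos: [0.4522, 0.1075, 0.0913]
orientation: [-140.3, 89.9, 32.7]
force: [-0.3, 0.3, -0.2]
opening: 0.0453
```

move_arm(commands=[[[0,0,0,0],[0,0,0,0],[0,0,0,0],[-1,0,0,0],[-3,0,0,0],[-4,0,0,0],[-4,0,0,0],[-4,0,0,0]]], jaw=5.5)

```text
clock: 30.9
tool_pos: [0.4514, 0.107, 0.2532]
orientation: [-147.6, 90.0, 25.4]
force: [0.8, 1.5, -0.5]
opening: 0.0552
```

move_arm(commands=[[[-4,0,0,0],[-4,0,0,0],[-4,3,0,0],[0,4,0,0],[0,4,0,0],[0,4,0,0],[0,4,0,0],[0,0,0,0]]], jaw=0)

```text
clock: 31.7
tool_pos: [0.4274, -0.0848, 0.3717]
orientation: [162.2, 89.9, -25.1]
force: [-0.6, 0.4, -0.0]
opening: 0.0013
```

```bash
python3 - <<'E'
from h import *
o=get_obs();print(o["tool_pos"],S(o["tool_pos"]),o["opening"],o["force"])
jars("t7")
p,d=snapshot("scene");cv2.imwrite("pics/s2.png",cv2.resize(p[120:310,150:430,::-1],None,fx=2.8,fy=2.8))
E
```

```text
[ 0.42735543 -0.0848232   0.37170957] [-0.23008519  0.04141293] 0.001274047473977704 [-0.57877242  0.37087525 -0.03761718]
[277.5 122.9] [ 16  17 201] [ 0.6813 -0.0831  0.06  ] S [-0.1975 -0.2104] [229. 230. 219.]
[185.  171.2] [ 28  25 266] [0.5414 0.1716 0.06  ] S [ 0.0384 -0.0405] [90. 91. 88.]
[202.1 172.3] [11 20 93] [0.5391 0.1244 0.06  ] S [-0.0088 -0.044 ] [102. 102.  99.]
[220.8 169.2] [15 14 70] [0.5485 0.073  0.06  ] S [-0.0587 -0.0596] [90. 90. 88.]
[316.1 258.7] [ 16  17 200] [ 0.3058 -0.1916  0.06  ] S [-0.3509  0.1491] [242. 151. 183.]
[183.7 170. ] [ 17  17 213] [0.5371 0.1655 0.118 ] S [ 0.0318 -0.037 ] [203. 205. 193.]
[210.5 172.2] [ 18  17 211] [0.5324 0.0954 0.118 ] S [-0.0384 -0.0409] [234. 235. 224.]
[356.3 278.5] [11 11 88] [ 0.2608 -0.2869  0.118 ] S [-0.451   0.1821] [43. 40. 40.]
```

View pics/s2.png

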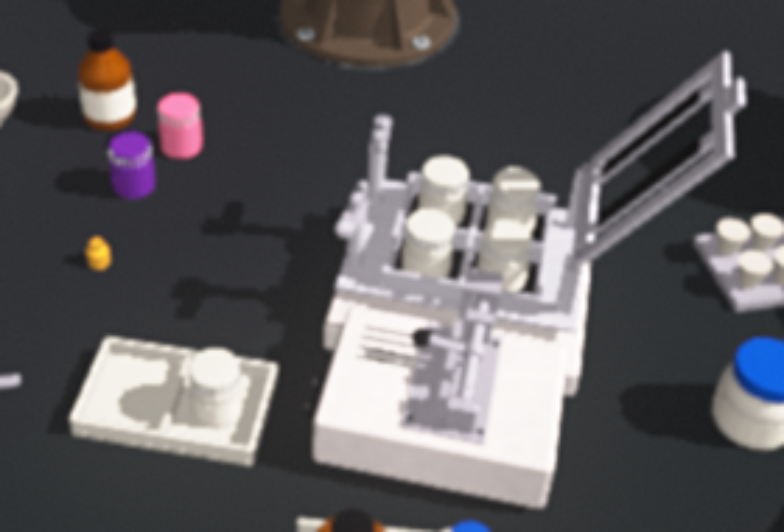

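move_arm(commands=[[[0,-3.95,-0.34,0],[0,-3.95,-0.34,0],[0,-3.95,-0.34,0],[0,-3.95,-0.34,0],[0,-3.95,-0.34,0],[0,-3.95,-0.34,0],[0,-3.95,-0.34,0],[0,-3.95,-0.34,0]]])

```text
clock: 32.6
tool_pos: [0.4934, 0.232, 0.371]
orientation: [-121.2, 90.0, 52.0]
force: [1.1, -0.8, 0.3]
opening: 0.0005
```

move_arm(commands=[[[0,-3.95,-0.34,0],[0,-3.95,-0.34,0],[0,-3.95,-0.34,0],[0,-4,-0.34,0],[0,0,0,0],[0,0,0,0]]])

```text
clock: 33.2
tool_pos: [0.5258, 0.3867, 0.3695]
orientation: [57.6, 89.9, -129.3]
force: [-0.2, -0.7, 0.6]
opening: 0.0004
```

```bash
python3 - <<'E'
from h import *
for i in range(2):
    o=get_obs();p=o["tool_pos"];print(p,S(p),o["force"],go(W(.245,0),.265)); q,d=snapshot("wrist")
p,d=snapshot("top");P=cloud("top",d);m=(P[...,2]>.2)&(P[...,2]<.32)
q=P[m];s=np.array([S(v) for v in q]);k=(abs(s[:,1])<.09)&(s[:,0]>.09)&(s[:,0]<.3);r=np.c_[s,q[:,2]][k]
print(k.sum(),r.min(0),r.max(0));t=r[r[:,2]>.25];print(t.mean(0),t.min(0),t.max(0)) if len(t) else 0
E
```

```text
[0.52580819 0.38668731 0.36951045] [0.24990913 0.00115669] [-0.20408348 -0.66138875  0.61468259] [10.45  0.47 -0.13]
[0.52600531 0.38568948 0.37028813] [0.24894276 0.00083944] [0.075408   0.71708047 0.56596557] [10.53  0.39 -0.09]
1391 [ 0.13841546 -0.07537139  0.20002856] [0.20433504 0.07288993 0.29007341]
[ 0.18744412 -0.00105425  0.26904857] [ 0.16947527 -0.07537139  0.25001524] [0.20433504 0.07257969 0.29007341]
```

move_arm(commands=[[[3.5,0,0,0],[3.5,0,0,0],[2.5,0,0,0],[1,0,0,0],[0,0,0,0]]])

```text
clock: 33.85
tool_pos: [0.5266, 0.3837, 0.2652]
orientation: [61.9, 89.9, -125.1]
force: [0.2, 0.3, 1.1]
opening: 0.0005
```

move_arm(commands=[[[0,2,0,0],[0,2,0,0],[0,2,0,0],[0,2,0,0],[-0.3,2,0,0],[-0.3,1.5,0,0],[0,0,0,0]]])

```text
clock: 34.55
tool_pos: [0.5125, 0.268, 0.2725]
orientation: [125.0, 90.0, -62.1]
force: [-0.4, -0.6, -0.6]
opening: 0.0005
```

```bash
cat >> h.py <<'E'
def frame():
    "frame angle from top-camera depth: points of the side bars/rail"
    p,d=snapshot("top");P=cloud("top",d).reshape(-1,3);v=P[:,:2]-O;s=np.c_[v@SX,v@SY,P[:,2]]
    k=(abs(s[:,1])<.076)&(abs(s[:,1])>.05)&(s[:,2]>.122);s=s[k]
    a=np.arctan2(s[:,2]-.1235,-(s[:,0]-.096));r=np.hypot(s[:,2]-.1235,s[:,0]-.096);k=(r>.06)&(r<.19)
    h,e=np.histogram(np.degrees(a[k]),bins=np.arange(-10,140,5));print("frame deg:",[(int(e[i]),int(h[i])) for i in range(len(h)) if h[i]>15]);return p
E
python3 - <<'E'
from h import *
o=get_obs();p=o["tool_pos"];print(p,S(p),o["force"]);frame()
E
```

```text
[0.51246061 0.26799925 0.27249555] [ 1.30479097e-01 -5.96576631e-05] [-0.40659004 -0.58608126 -0.57304834]
frame deg: [(90, 320)]
```

move_arm(commands=[[[-1.2,1.5,0,0],[-1.2,1.5,0,0],[0,1.7,0,0],[0.1,1.8,0,0],[0.7,2.2,0,0],[1,2.2,0,0],[1.4,1.9,0,0],[1.4,1.9,0,0]]])

```text
clock: 35.4
tool_pos: [0.4946, 0.1227, 0.2493]
orientation: [-159.5, 90.0, 13.5]
force: [0.6, 2.5, -0.2]
opening: 0.0003
```

```bash
python3 - <<'E'
from h import *
frame()
for i in range(2):
    o=get_obs();p=o["tool_pos"];print(p,S(p),o["force"]);snapshot("wrist")
E
```

```text
frame deg: [(45, 51)]
[0.49248796 0.1202636  0.24670992] [-0.01858941  0.00175968] [-2.39649295 -2.90257026 -4.61101195]
[0.49294608 0.12123943 0.24771126] [-0.01756503  0.0014239 ] [ 0.66947071 -0.42485957 -0.26215705]
```

move_arm(commands=[[[1.6,1.5,0,0],[1.6,1.3,0,0],[2.1,1,0,0],[2.2,0.9,0,0],[2,0.3,0,0],[1.5,0.2,0,0],[0.6,0.1,0,0],[0,0,0,0]]])

```text
clock: 36.35
tool_pos: [0.4883, 0.0719, 0.1333]
orientation: [45.0, 89.9, -142.0]
force: [-0.2, -0.4, 0.0]
opening: 0.0004
```

```bash
python3 - <<'E'
from h import *
frame()
for i in range(3):
    o=get_obs();p=o["tool_pos"];print(p,S(p),o["force"]);snapshot("wrist")
E
```

```text
frame deg: [(0, 121), (35, 39), (40, 30)]
[0.48879486 0.07212154 0.13397387] [-0.06682271 -0.00044179] [-0.26675108  0.12362397  1.00128486]
[0.48905328 0.07230289 0.13433666] [-0.06661121 -0.00067618] [-0.12486326  0.33223586  0.12852771]
[0.48912702 0.07241839 0.13448311] [-0.06648758 -0.0007353 ] [-0.47044186 -0.05079795  0.26897854]
```

move_arm(commands=[[[0.3,0.4,0,0],[0.3,0.3,0,0],[0.2,0,0,0],[0,0,0,0],[0,0,0,0]]])

```text
clock: 37.05
tool_pos: [0.4877, 0.0646, 0.1265]
orientation: [144.8, 90.0, -42.2]
force: [-4.0, -0.7, 11.5]
opening: 0.0004
```

move_arm(commands=[[[0.2,0,0,0],[0.1,0,0,0],[0,0,0,0],[0,0,0,0]]])

```text
clock: 37.45
tool_pos: [0.488, 0.0646, 0.1259]
orientation: [172.0, 89.9, -14.9]
force: [-13.5, -0.1, 35.1]
opening: 0.0003
```

```bash
python3 - <<'E'
from h import *
for i in range(3):
    o=get_obs();p=o["tool_pos"];print(p,S(p),o["force"]);snapshot("wrist")
E
```

```text
[0.48796332 0.06463499 0.12588964] [-0.07435479 -0.00052883] [-13.51830653  -0.05491184  35.11697092]
[0.48798861 0.06464341 0.12590587] [-0.07434335 -0.00055291] [-14.16259762  -0.09695812  35.38331418]
[0.48797465 0.06465999 0.12587885] [-0.07432859 -0.00053702] [-14.13776105   0.09080382  35.14760143]
```

move_arm(commands=[[[-2,0,0,0],[-3,0,0,0],[-3,0,0,0],[0,1.55,2.4,0],[0,1.55,2.4,0],[0,0,0,-0.143],[0,0,0,-0.143],[0,0,0,-0.143]]])

```text
clock: 38.4
tool_pos: [0.4359, 0.0398, 0.2026]
orientation: [-163.3, 90.0, 34.6]
force: [-1.2, -0.9, 0.8]
opening: 0.0003
```

move_arm(commands=[[[0,0,0,-0.143],[0,0,0,-0.143],[0,0,0,-0.143],[0,0,0,-0.143],[0,0,0,-0.143],[0,0,0,-0.143],[0,0,0,-0.143],[0,0,0,-0.143]]], jaw=3)

```text
clock: 39.2
tool_pos: [0.436, 0.0399, 0.2024]
orientation: [-64.3, 90.0, -160.8]
force: [-0.6, 0.1, -0.2]
opening: 0.0301
```

```bash
python3 - <<'E'
from h import *
frame();jars("t8")
for i in range(3):
    o=get_obs();p=o["tool_pos"];R=Rt();print(p,S(p),o["force"],"jaw-yaw",np.degrees(np.arctan2(R[1,2],R[0,2]))-83,go(W(-.105,.048),.16));q,d=snapshot("wrist")
cv2.imwrite("pics/w6.png",q[:,:,::-1])
p,d=snapshot("scene");cv2.imwrite("pics/s3.png",cv2.resize(p[150:290,240:390,::-1],None,fx=4.5,fy=4.2,interpolation=cv2.INTER_CUBIC))
E
```

```text
frame deg: [(0, 111)]
[277.5 122.8] [ 16  17 200] [ 0.6816 -0.0832  0.06  ] S [-0.1975 -0.2107] [230. 231. 221.]
[167.5 180.2] [ 7 20 80] [0.5157 0.2192 0.06  ] S [ 0.0824 -0.0092] [225. 226. 228.]
[175.6 178.5] [ 9 11 63] [0.5209 0.1969 0.06  ] S [ 0.061  -0.0171] [85. 84. 82.]
[329.8 231.1] [ 16  17 200] [ 0.3813 -0.2295  0.06  ] S [-0.3793  0.0695] [132.  69. 172.]
[315.9 258.7] [ 17  17 204] [ 0.3057 -0.1912  0.06  ] S [-0.3505  0.1492] [242. 152. 184.]
[182.5 167.1] [ 20  22 134] [0.5448 0.1691 0.118 ] S [ 0.0362 -0.0442] [205. 206. 200.]
[356.1 278.5] [11 11 88] [ 0.2609 -0.2864  0.118 ] S [-0.4504  0.1821] [40. 37. 36.]
[0.4360222  0.03991187 0.20237884] [-0.10522366  0.04801214] [-0.4449641  -0.25407346  0.45956792] jaw-yaw -179.7559237087371 [ 4.24  0.   -0.02]
[0.43609333 0.03995249 0.20242378] [-0.10517468  0.04794649] [-0.34157422  0.15949936 -0.42372182] jaw-yaw -180.05096927522087 [ 4.24 -0.   -0.02]
[0.43610012 0.03996109 0.20244165] [-0.10516531  0.0479408 ] [ 0.12438917 -0.4407494  -0.44633281] jaw-yaw -180.11804125601458 [ 4.24 -0.01 -0.02]
```

View pics/w6.png

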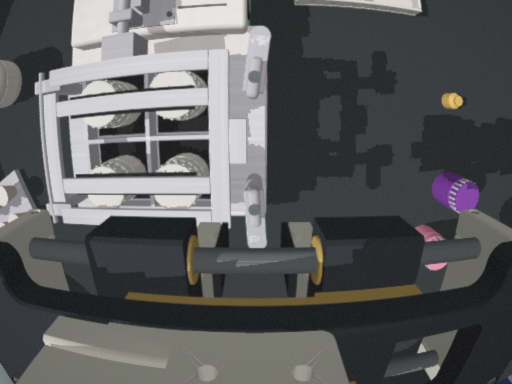

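```bash
python3 - <<'E'
from h import *
for uv in((253,208),(255,76)): print(S(wray(uv,.152)[0]))
a=cv2.imread("pics/w6.png");cv2.imwrite("pics/w6c.png",cv2.resize(a[10:260,190:320],None,fx=2.4,fy=2.4,interpolation=cv2.INTER_CUBIC))
E
```

```text
[-0.10492242  0.04812532]
[-0.10641373 -0.04670905]
```

View pics/w6c.png

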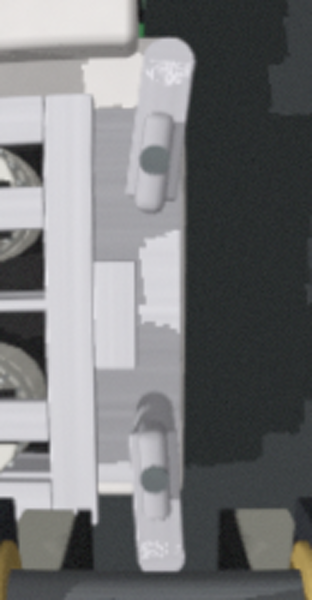

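move_arm(commands=[[[2,0,0,0],[2,0,0,0],[1.5,0,0,0],[0.7,0,0,0],[0,0,0,0],[0,0,0,0]]])

```text
clock: 40.1
tool_pos: [0.4366, 0.0402, 0.1411]
orientation: [98.4, 90.0, 1.6]
force: [-0.1, 0.7, 0.5]
opening: 0.0302
```

move_arm(commands=[[[0,0,0,0],[0,0,0,0],[0,0,0,0],[0,0,0,0],[0,0,0,0]]], jaw=0.5)

```text
clock: 40.6
tool_pos: [0.4364, 0.0402, 0.1409]
orientation: [123.6, 90.0, 26.7]
force: [-0.5, 0.8, 4.2]
opening: 0.0086
```

```bash
python3 - <<'E'
from h import *
for i in range(2):
    o=get_obs();p=o["tool_pos"];print(p,S(p),o["force"],o["opening"],o["moment"]);q,d=snapshot("wrist")
E
```

```text
[0.43642788 0.04021483 0.14091228] [-0.10487351  0.04764641] [-0.52912994  0.81672051  4.24377528] 0.008628436520798997 [0.16468716 0.31929112 0.00981627]
[0.43645916 0.04021214 0.14092189] [-0.10487237  0.04761503] [-1.45895168  0.79884552  5.0839177 ] 0.008684252011071179 [0.19081971 0.44073492 0.02620632]
```

move_arm(commands=[[[0,0,0,0.143],[0,0,0,0.143],[0,0,0,0.143],[0,0,0,0.143],[0,0,0,0.143],[0,0,0,0.143]]])

```text
clock: 41.3
tool_pos: [0.4363, 0.04, 0.1409]
orientation: [83.9, 90.0, -62.5]
force: [-1.3, -0.3, 6.1]
opening: 0.0089
```

move_arm(commands=[[[0,0,0,0.143],[0,0,0,0.143],[0,0,0,0.143],[0,0,0,0.143],[0,0,0,0.143],[0,0,0,0],[0,0,0,0]]])

```text
clock: 42.0
tool_pos: [0.436, 0.0399, 0.1409]
orientation: [59.8, 90.0, -127.2]
force: [-1.1, -0.0, 7.6]
opening: 0.0085
```

```bash
python3 - <<'E'
from h import *
for i in range(2):
    o=get_obs();p=o["tool_pos"];R=Rt();print(p,S(p),o["force"],o["opening"],o["moment"],np.degrees(np.arctan2(R[1,2],R[0,2]))-173);q,d=snapshot("wrist")
E
```

```text
[0.43604352 0.03993337 0.14089229] [-0.10519972  0.0479936 ] [-1.09626016 -0.04045551  7.58344159] 0.008535049177384518 [0.0536932 1.0592398 0.0421118] -0.00452982740682728
[0.43604695 0.03989361 0.14089786] [-0.10523876  0.04798535] [-2.8378106   0.19417711  7.33085293] 0.008841514301146214 [-0.0135246   1.05146247 -0.08149048] 0.00577222235381214
```

move_arm(commands=[[[0,0,0,0],[0,0,0,0],[0,0,0,0],[-2,0,0,0],[-2,0,0,0],[-2,0,0,0],[0,0,-4.8,0],[0,0,-4.8,0]]], jaw=3)

```text
clock: 42.9
tool_pos: [0.5331, 0.0287, 0.2024]
orientation: [-149.3, 89.8, 23.8]
force: [-1.2, 2.1, -0.0]
opening: 0.0301
```

move_arm(commands=[[[0,0,0,0.143],[0,0,0,0.143],[0,0,0,0.143],[0,0,0,0.143],[0,0,0,0.143],[0,0,0,0.143]]])

```text
clock: 43.5
tool_pos: [0.5314, 0.0284, 0.2002]
orientation: [72.7, 90.0, -163.8]
force: [-0.0, -0.0, -0.2]
opening: 0.03
```

move_arm(commands=[[[0,0,0,0.143],[0,0,0,0.143],[0,0,0,0.143],[0,0,0,0.143],[0,0,0,0.143],[0,0,0,0],[0,0,0,0]]])

```text
clock: 44.2
tool_pos: [0.5315, 0.0284, 0.2004]
orientation: [114.4, 90.0, -162.5]
force: [0.5, 0.2, 0.7]
opening: 0.0301
```

```bash
python3 - <<'E'
from h import *
for i in range(2):
    o=get_obs();p=o["tool_pos"];R=Rt();print(p,S(p),o["force"],o["opening"],go(W(-.106,-.048),.14),np.degrees(np.arctan2(R[1,2],R[0,2]))-83);q,d=snapshot("wrist")
cv2.imwrite("pics/w7.png",q[:,:,::-1])
E
```

```text
[0.53147487 0.0284159  0.2003749 ] [-0.10500118 -0.04813005] [0.49955256 0.20080603 0.74206875] 0.030089112328317975 [ 6.04  0.01 -0.1 ] 0.1249593107563669
[0.53149221 0.02840508 0.20040797] [-0.10500982 -0.04814858] [-0.1851903  -0.09386354 -0.42654671] 0.030084786980428744 [ 6.04  0.01 -0.1 ] 0.10971585467703449
```

View pics/w7.png

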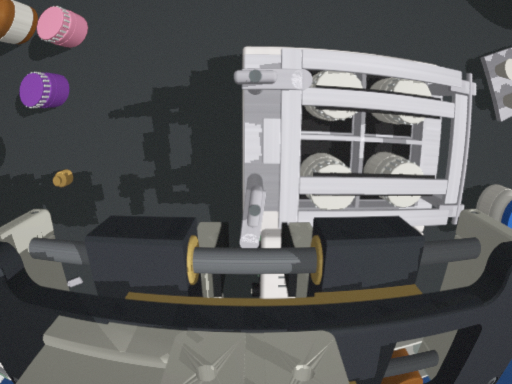

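move_arm(commands=[[[2,0,0,0],[2,0,0,0],[1.5,0,0,0],[0.5,0,0,0],[0,0,0,0],[0,0,0,0]]])

```text
clock: 44.9
tool_pos: [0.532, 0.0285, 0.1412]
orientation: [-79.8, 90.0, 3.1]
force: [-0.3, 0.5, -0.4]
opening: 0.03
```

move_arm(commands=[[[0,0,0,0],[0,0,0,0],[0,0,0,0],[0,0,0,0],[0,0,0,0]]], jaw=0.5)

```text
clock: 45.4
tool_pos: [0.5317, 0.0285, 0.141]
orientation: [-71.4, 90.0, 11.5]
force: [-1.2, 1.2, 3.7]
opening: 0.0087
```

```bash
python3 - <<'E'
from h import *
for i in range(2):
    o=get_obs();p=o["tool_pos"];print(p,S(p),o["force"],o["opening"],o["moment"]);q,d=snapshot("wrist")
E
```

```text
[0.53172754 0.02846787 0.14100921] [-0.10491881 -0.04837451] [-1.23195037  1.15428795  3.66036421] 0.008685710375899342 [0.02692938 0.26761561 0.00173272]
[0.53167641 0.02846511 0.14099058] [-0.10492778 -0.04832409] [-0.94316528  0.01457435  4.76017442] 0.008858969826658963 [ 0.12535125  0.3767366  -0.00968561]
```

move_arm(commands=[[[0,0,0,-0.143],[0,0,0,-0.143],[0,0,0,-0.143],[0,0,0,-0.143],[0,0,0,-0.143],[0,0,0,-0.143]]])

```text
clock: 46.1
tool_pos: [0.5316, 0.0287, 0.1409]
orientation: [-85.9, 90.0, 46.5]
force: [-2.7, 1.8, 6.0]
opening: 0.0086
```

move_arm(commands=[[[0,0,0,-0.143],[0,0,0,-0.143],[0,0,0,-0.143],[0,0,0,-0.143],[0,0,0,-0.143],[0,0,0,0],[0,0,0,0]]])

```text
clock: 46.8
tool_pos: [0.5314, 0.0288, 0.141]
orientation: [-92.9, 90.0, 80.1]
force: [-3.7, 1.6, 6.5]
opening: 0.0085
```

move_arm(commands=[[[0,0,0,0],[0,0,0,0],[0,0,0,0],[-2,0,0,0],[-3,0,0,0],[-3,0,0,0],[0,0,0,0]]], jaw=3)

```text
clock: 47.5
tool_pos: [0.5338, 0.0288, 0.2247]
orientation: [-161.1, 89.6, 12.0]
force: [-0.5, -0.4, 0.2]
opening: 0.0301
```

```bash
python3 - <<'E'
from h import *
for i in range(2):
    o=get_obs();p=o["tool_pos"];R=Rt();print(p,S(p),o["force"],o["opening"],np.degrees(np.arctan2(R[1,2],R[0,2]))-173);q,d=snapshot("wrist")
E
```

```text
[0.53379922 0.0288028  0.22470128] [-0.10433391 -0.05038992] [-0.50155004 -0.38104506  0.21492576] 0.030061988763925344 0.04276467141343687
[0.53267101 0.02874953 0.22247416] [-0.10452427 -0.04927662] [-0.19388239 -0.03384467 -0.68243625] 0.030303297294269994 0.013812628990848452
```

```bash
python3 - <<'E'
from h import *
P=cloud("top",np.load("top0d.npy")).reshape(-1,3);v=P[:,:2]-O;s=np.c_[v@SX,v@SY,P[:,2]]
k=(abs(s[:,0]+.01)<.065)&(s[:,1]<-.09)&(s[:,1]>-.25)&(s[:,2]>.03);s=s[k]
gx=np.arange(-.070,.056,.006);gy=np.arange(-.25,-.09,.006)
print("x:",(gx[:-1]*1000+3).astype(int))
for j in range(len(gy)-1):
    r=[]
    for i in range(len(gx)-1):
        q=s[(s[:,0]>=gx[i])&(s[:,0]<gx[i+1])&(s[:,1]>=gy[j])&(s[:,1]<gy[j+1])][:,2]
        r.append("%4d"%(q.max()*1000) if len(q) else "   .")
    print("%4d"%(gy[j]*1000+3),*r)
a=cv2.imread("pics/w4.png");cv2.imwrite("pics/w4c.png",cv2.resize(a[90:260,0:230],None,fx=3.4,fy=3.4,interpolation=cv2.INTER_CUBIC))
E
```

```text
x: [-67 -61 -54 -48 -42 -36 -30 -24 -18 -12  -6   0   5  11  17  23  29  35
  41  47]
-247   67   63   66   62   68   67   66   68   67   68   65   66   66   66   66   65   66   65   66   65
-241   66   67   68   65   67   68   67   68   67   67   69   67   69   68   66   66   65   64   67   68
-235   67   68   65   67   69   65   65   69   68   70   70   71   73   68    .   93    .    .   67   68
-228   66   67   66   70   65   66   68   69   70   72   69   72   85   98   99   99   96   93   69   67
-222   67   68   69   71   68   69   67   70   70   67   68   67   99  100  101  100   98   97   70   68
-216   70   67   66   68   69   72   68   70   68   70   73   92   94   66   93   93   97   70   68   68
-210   67   67   67   70   68   66   66   67   71   69   72   92   98   72   98   93   87   69   69   64
-204   66   68   69   67   69   67   66   70   69   71   70   94   96   71   97   94   69   69   71   71
-198   70   66   66   67   67   68   66   70   68   74   69   70   69   68   95   93   70   70   68   67
-192   68   67   66   68   69   70   65   72   69   70   70   72    .
[... 1015 characters left out ...]
   69   72   71   70   69   95   96   67   95   93    .   69   69   69
-126   66   68   66   68   68   68   69   71   71   69   69   72   94   99  100  100  102    .   71   66
-120   67   66   65   70   67   67   66   70   70   68   70   70   91  100  101  100  100   85   68   68
-114   70   66   68   68   68   68   67   66   74   68   66   64   71   66   94   95    .   67   74   66
-108   63   67   65   66   65   63   68   67   65   64   65   67   64   66   92   96   64   64   68   67
-102   42   39   43   41   43   41   42   42   43   39   40   43  105  108  108  107  106  104    .    .
 -96   41   42   44   44   40   41   39   42   40   43   42   42  106  106  109  106  106  111    .   40
```

View pics/w4c.png

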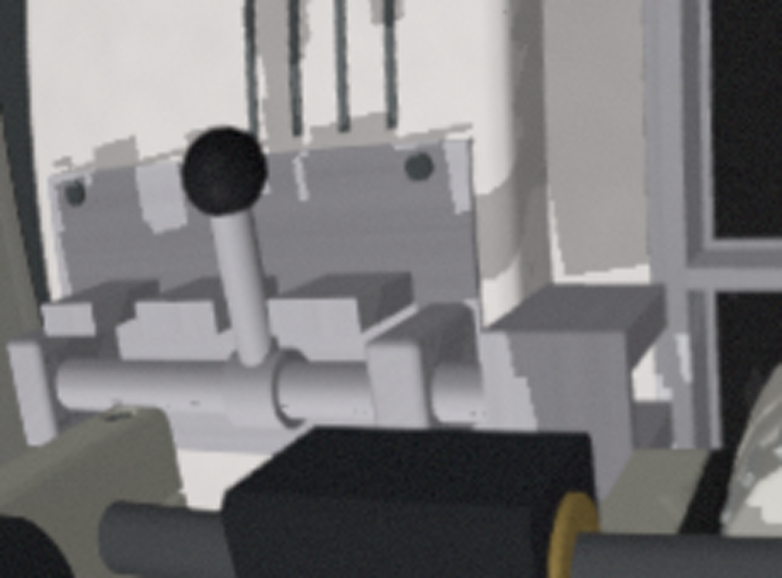

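move_arm(commands=[[[0,-1.97,-2.76,0],[0,-1.97,-2.76,0],[0,-1.97,-2.76,0],[0,-1.97,-2.76,0],[4,0,0,0],[3,0,0,0],[0,0,0,0],[0,0,0,0]]], jaw=4)

```text
clock: 48.4
tool_pos: [0.6504, 0.0928, 0.1499]
orientation: [43.6, 89.9, -143.4]
force: [0.5, -0.4, 0.4]
opening: 0.0401
```

```bash
python3 - <<'E'
from h import *
jars("t9")
for i in range(3):
    o=get_obs();p=o["tool_pos"];print(p,S(p),o["force"],o["opening"],go(W(-.0255,-.1595),.079));q,d=snapshot("wrist")
cv2.imwrite("pics/w8.png",q[:,:,::-1])
g=(q.max(2)<40).astype(np.uint8);g[190:]=0
n,l,s,c=cv2.connectedComponentsWithStats(g)
for uv in []:pass
E
```

```text
[277.5 122.8] [ 16  17 201] [ 0.6815 -0.0833  0.06  ] S [-0.1976 -0.2106] [179. 181. 168.]
[236.2 166.4] [13  9 77] [0.5568 0.0305 0.06  ] S [-0.0999 -0.073 ] [167. 168. 170.]
[167.3 181. ] [ 6 22 88] [0.5135 0.2196 0.06  ] S [ 0.0826 -0.0069] [230. 232. 234.]
[183.8 180.3] [ 26  13 168] [0.5162 0.1742 0.06  ] S [ 0.0378 -0.0152] [87. 88. 87.]
[209.1 183.6] [ 24  13 182] [0.508  0.1044 0.06  ] S [-0.0325 -0.0155] [92. 93. 92.]
[182.8 189.5] [ 26  11 165] [0.4907 0.1764 0.06  ] S [0.0369 0.0104] [87. 88. 87.]
[208.3 193. ] [ 23  12 155] [0.4818 0.106  0.06  ] S [-0.034   0.0106] [94. 95. 94.]
[329.8 231.1] [ 16  17 202] [ 0.3812 -0.2294  0.06  ] S [-0.3792  0.0696] [138.  72. 180.]
[316.  258.7] [ 17  17 204] [ 0.3058 -0.1915  0.06  ] S [-0.3508  0.1491] [244. 155. 188.]
[356.1 278.4] [11 11 91] [ 0.2611 -0.2864  0.118 ] S [-0.4504  0.1819] [44. 40. 40.]
[0.65124768 0.09312701 0.15142604] [-0.02617579 -0.15912379] [-0.50053358  0.03302283  1.80622324] 0.0401890367694934 [ 7.24 -0.07 -0.03]
[0.65161746 0.09330525 0.15230728] [-0.02595381 -0.1594691 ] [0.97439676 0.11836578 0.73679101] 0.039873691200650166 [ 7.33 -0.04  0.01]
[0.65166056 0.09339989 0.15257708] [-0.02585462 -0.15950034] [ 0.77250991 -0.30891565  0.38662115] 0.04012351385761691 [ 7.36 -0.03  0.02]
```

View pics/w8.png

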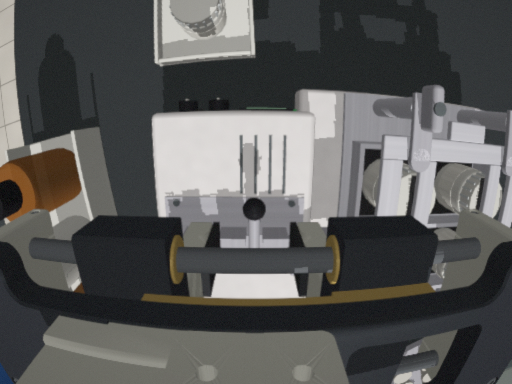

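move_arm(commands=[[[2.5,0,0,0],[2.5,0,0,0],[1.5,0,0,0],[0.8,0,0,0],[0,0,0,0],[0,0,0,0]]])

```text
clock: 49.2
tool_pos: [0.6514, 0.0934, 0.0786]
orientation: [-163.2, 89.9, 9.8]
force: [-0.6, -0.3, -0.1]
opening: 0.0398
```

move_arm(commands=[[[0,0,0,0],[0,0,0,0],[0,0,0,0],[0,0,0,0],[0,0,0,0]]], jaw=1)

```text
clock: 49.7
tool_pos: [0.6521, 0.0932, 0.0783]
orientation: [-167.2, 89.8, 5.8]
force: [5.0, -2.2, 1.0]
opening: 0.0159
```

```bash
python3 - <<'E'
from h import *
for i in range(2):
    o=get_obs();p=o["tool_pos"];print(p,S(p),o["force"],o["opening"]);q,d=snapshot("wrist")
E
```

```text
[0.65205122 0.09321204 0.07831665] [-0.02599346 -0.15991098] [ 5.0496132  -2.1596355   0.95406141] 0.015949417040990593
[0.65205957 0.09319649 0.07828486] [-0.02600788 -0.15992116] [ 5.45350119 -1.58021445  0.84955535] 0.0160444022378192
```

move_arm(commands=[[[-0.93,-0.23,0,0],[-0.87,-0.42,0,0],[-0.76,-0.59,0,0],[-0.61,-0.74,0,0],[-0.25,-0.41,0,0],[0,0,0,0],[0,0,0,0]]])

```text
clock: 50.5
tool_pos: [0.6549, 0.1166, 0.1127]
orientation: [177.4, 89.9, -9.6]
force: [4.9, -2.5, 0.4]
opening: 0.0159
```

```bash
python3 - <<'E'
from h import *
for i in range(2):
    o=get_obs();p=o["tool_pos"];print(p,S(p),o["force"],o["opening"]);q,d=snapshot("wrist")
E
```

```text
[0.65489871 0.116603   0.11265893] [-0.00242984 -0.15988661] [ 4.88600189 -2.4776299   0.35149713] 0.015861819550475907
[0.65490774 0.11653202 0.11262003] [-0.00249919 -0.15990421] [ 4.75760714 -3.09010311  1.09472721] 0.01579428188931826
```

move_arm(commands=[[[0,0,-0.9,0],[0,0,-0.9,0],[0,0,-0.9,0],[0,0,-0.8,0],[0,0,-0.2,0],[0,0,0,0],[0,0,0,0]]])

```text
clock: 51.3
tool_pos: [0.6901, 0.1112, 0.1119]
orientation: [53.2, 89.9, -133.8]
force: [-1.4, -4.2, 4.6]
opening: 0.0158
```

```bash
python3 - <<'E'
from h import *
for i in range(2):
    o=get_obs();p=o["tool_pos"];print(p,S(p),o["force"],o["opening"]);q,d=snapshot("wrist")
E
```

```text
[0.6900935  0.11115694 0.11191234] [-0.00354614 -0.19548276] [-1.38697897 -4.23517436  4.60747021] 0.015807284136925972
[0.69014401 0.11124431 0.11200485] [-0.00345327 -0.19552225] [-1.07895215 -4.46342041  4.96849122] 0.01585377957347827
```

move_arm(commands=[[[0,0,-0.2,0],[0,0,0,0],[0,0,0,0]]])

```text
clock: 51.7
tool_pos: [0.691, 0.1108, 0.1118]
orientation: [36.9, 89.8, -150.1]
force: [-4.7, -5.1, 5.7]
opening: 0.0161
```

```bash
python3 - <<'E'
from h import *
for i in range(2):
    o=get_obs();p=o["tool_pos"];print(p,S(p),o["force"],o["opening"]);q,d=snapshot("wrist")
E
```

```text
[0.69097928 0.1108026  0.11176208] [-0.00378989 -0.19640513] [-4.72218819 -5.13893202  5.6800834 ] 0.016076609748774374
[0.69099244 0.11082137 0.11174935] [-0.00376965 -0.1964159 ] [-3.64861955 -5.41742314  5.26088414] 0.016021280546921285
```

move_arm(commands=[[[0.25,0.41,0,0],[0.61,0.74,0,0],[0.76,0.59,0,0],[0.87,0.42,0,0],[0.6,0.15,0,0],[0.3,0.08,0,0],[0,0,0,0],[0,0,0,0]]])

```text
clock: 52.6
tool_pos: [0.6887, 0.089, 0.0783]
orientation: [-7.3, 89.9, 165.7]
force: [-8.7, 2.9, 7.9]
opening: 0.0156
```

```bash
python3 - <<'E'
from h import *
for i in range(2):
    o=get_obs();p=o["tool_pos"];print(p,S(p),o["force"],o["opening"]);q,d=snapshot("wrist")
E
```

```text
[0.68866381 0.08903725 0.07828861] [-0.02567518 -0.19675944] [-8.66523853  2.90124312  7.92321835] 0.015629017771247953
[0.68864799 0.08899527 0.07827368] [-0.02571878 -0.19674886] [-8.27812458  4.29217218  8.09725835] 0.01587871398346799
```

move_arm(commands=[[[0,0,0,0],[0,0,0,0],[0,0,0,0],[-2,0,0,0],[-4,0,0,0],[-4,0,0,0],[-4,0,0,0],[-4,0,0,0]]], jaw=4)

```text
clock: 53.5
tool_pos: [0.6896, 0.0882, 0.2595]
orientation: [175.9, 90.0, -11.1]
force: [1.0, 1.0, 0.2]
opening: 0.0399
```

move_arm(commands=[[[0,4,0,0],[0,4,0,0],[0,4,0,0],[0,4,0,0],[0,4,0,0],[0,4,0,0],[0,4,0,0],[0,0,0,0]]])

```text
clock: 54.3
tool_pos: [0.6545, -0.1941, 0.2576]
orientation: [80.7, 89.9, -106.5]
force: [0.1, -0.1, -0.5]
opening: 0.04
```

```bash
python3 - <<'E'
from h import *
p=frame();cv2.imwrite("pics/t10c.png",cv2.resize(p[80:240,140:340,::-1],None,fx=3.6,fy=3.6,interpolation=cv2.INTER_CUBIC))
jars("t10");o=get_obs();print(o["tool_pos"],S(o["tool_pos"]),o["force"])
q,d=snapshot("top");s0=np.load("top0d.npy")
P=cloud("top",d).reshape(-1,3);v=P[:,:2]-O;s=np.c_[v@SX,v@SY,P[:,2]]
k=(s[:,0]>-.038)&(s[:,0]<-.014)&(s[:,1]<-.12)&(s[:,1]>-.25)&(s[:,2]>.09);print("knob",s[k].mean(0),s[k].max(0))
E
```

```text
frame deg: [(-5, 18), (0, 165)]
[277.7 122.4] [ 5 17 72] [ 0.6827 -0.0837  0.06  ] S [-0.1979 -0.2118] [230. 231. 220.]
[167.3 181.1] [ 6 22 89] [0.5133 0.2196 0.06  ] S [ 0.0826 -0.0068] [231. 233. 235.]
[181.9 180.2] [ 23  13 145] [0.5162 0.1797 0.06  ] S [ 0.0433 -0.0145] [82. 83. 82.]
[181.9 189.3] [ 24  11 155] [0.4911 0.1787 0.06  ] S [0.0393 0.0103] [81. 81. 79.]
[178.  213.4] [27  6 80] [0.4245 0.1877 0.06  ] S [0.04   0.0774] [232. 233. 234.]
[329.8 231.1] [ 16  17 201] [ 0.3813 -0.2294  0.06  ] S [-0.3792  0.0695] [138.  72. 181.]
[316.  258.7] [ 17  17 204] [ 0.3059 -0.1913  0.06  ] S [-0.3506  0.149 ] [244. 155. 188.]
[184.  168.4] [ 25  23 213] [0.5413 0.165  0.118 ] S [ 0.0317 -0.0412] [202. 204. 199.]
[179.  199.5] [ 28  21 221] [0.4593 0.1759 0.118 ] S [0.0326 0.0414] [200. 202. 198.]
[356.1 278.5] [11 10 89] [ 0.2609 -0.2864  0.118 ] S [-0.4505  0.1821] [44. 41. 41.]
[ 0.65523965 -0.19081584  0.25755569] [-0.30751567 -0.19768994] [ 0.62665929  0.12558168 -0.60277709]<stdin>:6: RuntimeWarning: Mean of empty slice.
  ret = um.true_divide(
Traceback (most recent call last):
ValueError: zero-size array to reduction operation maximum which has no identity
```

View pics/t10c.png

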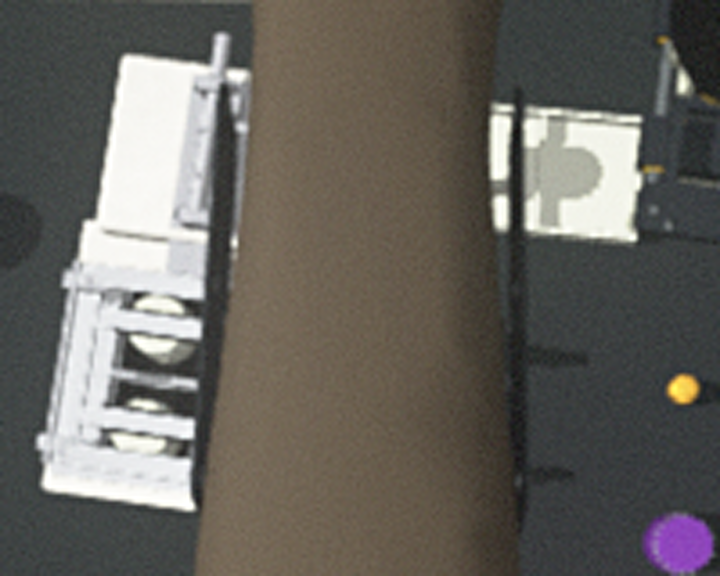

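move_arm(commands=[[[-4,4,2,0],[-4,4,2,0],[0,4,2,0],[0,4,2,0],[0,4,2,0],[0,4,2,0],[0,0,0,0],[0,0,0,0]]])

```text
clock: 55.25
tool_pos: [0.5153, -0.4007, 0.3245]
orientation: [-173.6, 90.0, -0.6]
force: [0.5, 0.3, 0.5]
opening: 0.0402
```

```bash
python3 - <<'E'
from h import *
p=frame();jars("t11");o=get_obs();print(o["tool_pos"],o["force"])
q,d=snapshot("top")
P=cloud("top",d).reshape(-1,3);v=P[:,:2]-O;s=np.c_[v@SX,v@SY,P[:,2]]
k=(s[:,0]>-.038)&(s[:,0]<-.014)&(s[:,1]<-.12)&(s[:,1]>-.25)&(s[:,2]>.09);print("knob",s[k].mean(0) if k.any() else 0,k.sum())
r,_=snapshot("scene")
a=cv2.resize(p[85:235,140:340,::-1],(560,420),interpolation=cv2.INTER_CUBIC);b=cv2.resize(r[150:310,240:400,::-1],(420,420),interpolation=cv2.INTER_CUBIC)
cv2.imwrite("pics/fin.png",cv2.resize(np.hstack([a,b]),(800,343)))
E
```

```text
frame deg: [(-5, 51), (0, 561)]
[277.6 122.9] [ 16  17 204] [ 0.6811 -0.0833  0.06  ] S [-0.1977 -0.2103] [231. 232. 223.]
[236.2 166.4] [13  9 77] [0.5568 0.0305 0.06  ] S [-0.0999 -0.073 ] [169. 171. 173.]
[167.3 181.1] [ 6 22 89] [0.5133 0.2196 0.06  ] S [ 0.0826 -0.0068] [232. 233. 235.]
[183.8 180.4] [ 26  13 166] [0.5159 0.1742 0.06  ] S [ 0.0378 -0.0149] [89. 90. 89.]
[209.1 183.6] [ 24  13 181] [0.5079 0.1043 0.06  ] S [-0.0325 -0.0155] [95. 96. 95.]
[182.8 189.5] [ 26  11 164] [0.4907 0.1764 0.06  ] S [0.0369 0.0104] [88. 90. 88.]
[208.4 193.1] [ 23  11 153] [0.4817 0.1059 0.06  ] S [-0.0342  0.0108] [95. 96. 95.]
[ 0.51610239 -0.3996011   0.32449493] [ 0.97169866 -0.2963771   0.16194473]
knob [-0.02469202 -0.1950688   0.09929898] 38
```

View pics/fin.png

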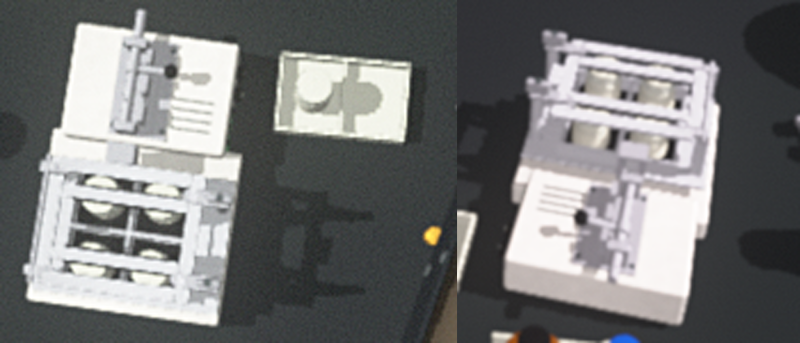

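```bash
python3 -c "
from plant import *
print(close_job())"
```

```text
the job is handed in; nothing more can be done
None
```

The changeover is done and handed in at about 55 s on the robot's clock, in the order you asked. No verdict came back.

- **Jars:** I moved the one finished jar to the white out-tray. All four fresh jars stand in the shaker tray's compartments. The last top and scene pictures show them upright under the frame.
- **Frame:** I pressed it down until it met its stop, with 35 N at the fingers at 126 mm height. The top camera's depth reads its angle within a few degrees of 0.
- **Turnbuttons:** I gripped each rib and turned it about 90°, ending within 0.1° of square to the shaker's measured yaw. Both look square across the rail in the pictures.
- **Bolt:** I lifted the handle, drew the bolt about 36 mm and lowered the handle. The gripper was at the same height (78 mm) with the handle lowered as before I lifted it. The top camera's depth then put the knob about 36 mm further out, at its handle-down height.

No check failed. In the final top-camera check the arm hid the pink and purple look-alikes. One move earlier both were where they started. I did not re-measure the other bystanders at the end. Position readings from the wrist and top cameras differed by up to about 5 mm, well within the slack of the grasps and placings.

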